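# Slide a palette disk past a spring flap

## Robot

A 6-joint arm with a two-finger parallel gripper is mounted at the origin on the work surface. World frame = base frame: x ahead of the robot, y to its left, z up, the work surface at z = 0. Lengths are in m, angles in rad, forces in N, time in s.
With the tool pointing down it reaches from about 0.325 to 0.75 m from the base axis. Payload 7.6 kg.
Tool frame: the origin (TCP) lies at the very end of the fingers, on their centre line; the grasp point (between the pads) lies 19 mm behind it; z points along the fingers, y is the direction in which the jaws open and shut (so a half turn about z gives the same grasp; the last joint's range is limited). The gripper opens to 85 mm and grips with 20 to 120 N. Pads are 22 mm wide; open, the fingers measure 114 mm over their backs; the gripper's body (76 mm by 85 mm) begins 54 mm behind the grasp point. The pads swing forward as they close: fully open they stand 13 mm farther back than shut.
Start: joints at [1.191, 0.052, 1.401, -0, 1.689, -0.07], TCP at [0.16, 0.5, 0.231] pointing down, gripper open.
Joint ranges: [-2.9, 2.9], [-0.91, 2.17], [0.12, 2.37], [-1.06, 4.2], [0.26, 2.73], [-2.93, 2.93]. Speed limits (rad/s): [2.57, 2.57, 3.01, 3.14, 3.14, 3.14].

## Interface

Orientations are given as a 3x3 rotation matrix whose columns are the frame's x, y, z axes.
In Python, from rig import monitor, vision, bot gives the robot as it stands. The module is installed in compiled form; this text tells all that it offers.
- The arm moves only by the tool apply_moves, never from a script. Its argument "plan" is a list of rows, each an object of numbers: "x", "y", "z": the shift along the tool's x, y, z in mm; "roll": the turn about the tool's z in rad; "claw": the finger opening in mm, from 0 to 85.4. In form: [{"x": .., "y": .., "z": .., "roll": .., "claw": ..}, ...]. A call has exactly 8 rows; each row shifts and turns the pose as measured when the row begins, along the tool's axes as they then stand; what a row does not reach is not made up. A row lasts 1/12 s, in which the tool goes at most 41.7 mm and 7.16 degrees, less where a joint would pass 70% of its speed; a pose out of reach is approached as far as the arm can. A call is refused whole if a number of a shift passes 41.7 or a number of a turn 0.125, either way. A call with a gripper value outside its range is refused whole. The fingers move at their own pace and stop on an object; the grip force is fixed at half the most. Time passes only in rows, so rows that do not move let the fingers close, or fill a call up. It gives the time, the measured TCP pose, the force and the opening at its end, in the units of the state.
- monitor.read_state(): the state, without advancing time (a new reading comes with each control period).
- vision.camera(name): name is "scene" or "top"; returns the picture (420x560x3 uint8, blue, green, red); there is no depth.
- vision.camera_info(name): a dict with "fx", "fy", "cx", "cy" (pixels), "origin" and "attitude" of the camera in the world. Camera axes: x right, y down, z forward; pixel columns grow to the right and rows downward; lengths in m; the calibration is good to about 2 mm. A picture is of the moment at which its call begins. camera_info takes no time and is no camera call.
- bot.sign_off(): hands the job in, once; it reports no verdict.
The state is a dict: "time_s": time; "q": joint angles; "joint_velocities": joint speeds; "tau": joint torques, N m; "ee_pos": TCP position; "orientation": TCP orientation; "ft_force": force on the tool from outside, world axes, zero at the start; "torque": the same for the moment, N m; "opening": opening from 0.0 (shut) to 1.0 (fully open).
Only numpy, scipy, OpenCV 4.12 (cv2) and the standard library are available. Lean on these libraries where they do the work, as an engineer would, in place of code of your own. Each camera call takes 0.05 s, during which the arm holds its last target.

## Task

On the bamboo tray, lay the spring-up aluminium flap down flat with one fingertip while the small ceramic palette disk is still outside, and keep it held down with that finger while the other finger slides the disk over it into the walled bay behind. Then let go so that the flap springs shut behind the disk, which must be left lying flat and completely inside. Slide the disk only - do not pick it up or tip it - and leave the other things where they are.

Things in the scene. Friction and masses are not known exactly. Their poses are not given: they have to be found in the camera images.
- tray: Fixed bamboo tray, turned up to 0.3 rad. Origin on the flap's hinge line, mid-width of the flap, at the underside (table height). x points into the bay (the way to push), y left along the hinge, z up. In its frame, mm: open deck x -165 to -3, y -79 to 185, top at z 10, bystanders on it only left of y = 80; flap recess x -3 to 34; bay beyond. No roof over flap or bay.
- bay_floor (a point): Centre of the bay's floor (tray frame, mm: x 75, y 0, z 8.5). The floor runs x 34 to 115, y -67 to 67; walls at y = 67 (from x = -3) and x = 115, tops at z 26. Axes as the tray's.
- rail_top (a point): Point on the inner top edge of the low rail along the right side of deck and bay (tray frame, mm: x -3, y -67, z 26). The rail's inner face is straight at y = -67, from x -165 to 125, and can guide the disk. Axes as the tray's.
- flap (a joint): Flap angle, rad: 0 upright (shut), 1.57 laid flat towards +x of the tray, upper face then 0.5 mm below the deck. Plain aluminium plate 130 mm wide (tray y -65 to 65), 3 thick; hinge axis along tray y at x 0, z 8 mm. A damped spring pushes it shut: 0.06 N m upright, 0.10 N m flat; shuts in about half a second.
- flap_edge (a point): Middle of the flap's free edge, 32 mm from the hinge axis: on top (tray z 40 mm) when shut; moves with the flap, which sweeps only tray x 0 to 32 mm.
- palette: Loose white glazed ceramic palette disk, 42 mm diameter, 16 mm high, about 50 g, smooth and slick (friction about 0.3), shallow dish on top. Origin at the centre of its underside. It starts flat on the open deck in front of the flap, 0 to 12 mm off the right-hand rail, its centre 35 to 95 mm before the hinge line.
- tin: Round aluminium tin with snap lid, a loose bystander, 52 mm diameter, 22 high, on the tray's left part; leave it alone. Origin under its middle.
- block: Blue plastic sanding block, a loose bystander, 40 x 66 x 30 mm, on the tray's left part; leave it alone. Origin under its middle.
- scribe: Steel scribe, a loose bystander, 105 mm long, 10 thick, on the tray's left part; leave it alone. Origin under its middle.
- bowl: Black plastic magnetic parts bowl, a loose bystander, 100 mm wide, 35 high, on the table to the right; leave it alone. Origin under its middle.
- jar: Small amber glass jar, a loose bystander, 44 mm wide, 55 high, on the table to the right; leave it alone. Origin under its middle.
- brush: Flat brush, a loose bystander, 170 mm long, on the table to the left; leave it alone. Origin under its middle.
- mug: Mug, a loose bystander, 76 mm wide, 80 high, on the table to the left; leave it alone. Origin under its middle.
Not all that is in view belongs to the job. What is shaped like the palette but black or green is not meant.

How it is judged:
By the outcome, as a careful person would: the job done as asked, in the order asked, and still so for the second after the job is handed in, with the robot touching nothing.
It also fails if it takes over 54 s, if anything falls off the work surface, if the arm or the gripper's body presses on something with over 40 N, if the wrist force passes 120 N, or if a joint passes its speed limit or range.

## Working session

There is one attempt and no reset: what is moved stays moved. The work goes in short steps, Python scripts to look and compute and a tool call to move; the robot and the scene stay as the last step left them, time stands still between calls to the robot, and variables do not carry over. Pictures are saved under pics/ and viewed, and the job is handed in when it is done.

Besides the shell and the picture viewer there is one more tool, called by a JSON object that holds its "method" and its "body". apply_moves: Moves the arm, as the interface text tells. Its arguments: {"type":"object","properties":{"plan":{"type":"array","items":{"type":"object","properties":{"x":{"type":"number"},"y":{"type":"number"},"z":{"type":"number"},"roll":{"type":"number"},"claw":{"type":"number"}}}}},"required":["plan"]}

```bash
mkdir -p pics; python3 - <<'E'
from rig import monitor, vision, bot
import cv2
s=monitor.read_state(); print(s)
for n in ("scene","top"):
    im=vision.camera(n); cv2.imwrite(f"pics/{n}0.png",im); print(n,vision.camera_info(n))
E
```

```text
{'time_s': 0.0, 'q': array([ 1.19069479e+00,  5.28481274e-02,  1.40172877e+00,  2.56367735e-06,
        1.68859767e+00, -7.02795979e-02]), 'joint_velocities': array([ 5.88794411e-04, -2.70549223e-04, -1.42528763e-03,  3.98592917e-04,
        1.64351717e-05,  1.63473320e-03]), 'tau': array([-7.68482896e-04, -3.81670940e+01, -3.60184336e+01, -1.58208941e-04,
        6.07313152e-03, -5.70269506e-06]), 'ee_pos': array([0.15992222, 0.49973428, 0.23046444]), 'orientation': array([[-9.52387930e-01,  3.04888312e-01, -5.89277145e-04],
       [ 3.04888860e-01,  9.52386806e-01, -1.46806216e-03],
       [ 1.13624783e-04, -1.57782872e-03, -9.99998749e-01]]), 'ft_force': array([-0.81079749,  0.21963156, -0.236141  ]), 'torque': array([-0.01927818,  0.00937169, -0.05008888]), 'opening': 0.9995925105488809}
scene {'fx': 518.1311595810195, 'fy': 518.1311595810195, 'cx': 267.37256474097495, 'cy': 207.0357845930945, 'origin': array([1.1558388 , 0.03604528, 1.05029951]), 'attitude': array([[-6.96606915e-04,  8.63383690e-01, -5.04547439e-01],
       [ 9.99898850e-01, -6.56610996e-03, -1.26164721e-02],
       [-1.42057702e-02, -5.04505193e-01, -8.63291785e-01]])}
top {'fx': 420.6166395773543, 'fy': 420.6166395773543, 'cx': 282.1787376185355, 'cy': 215.42051570933336, 'origin': array([0.43920257, 0.03624724, 0.99994166]), 'attitude': array([[-0.0278195 , -0.9891788 ,  0.14405341],
       [-0.99943657,  0.02481714, -0.02259748],
       [ 0.01877796, -0.1446009 , -0.98931187]])}
```

View pics/scene0.png

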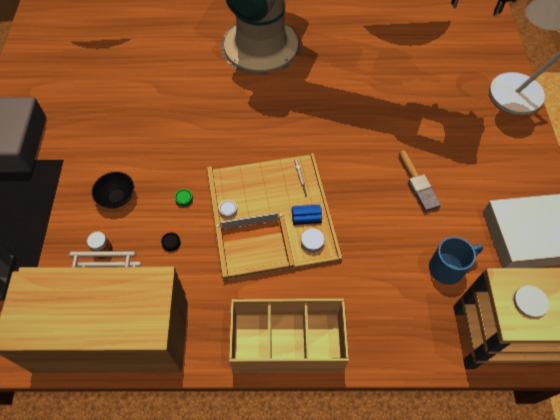

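View pics/top0.png

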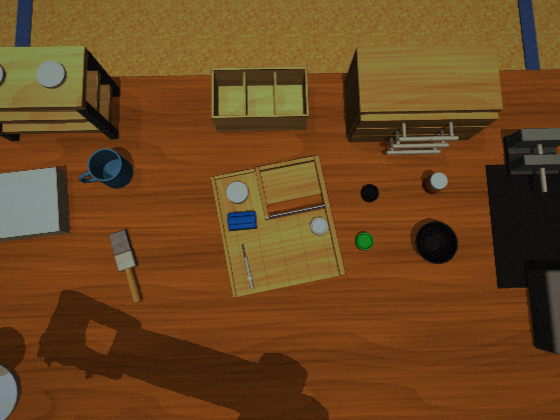

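The tray is in the middle. There are two white or grey disks on it: one at scene (228,208) / top (319,226), by the right rail in front of the flap, and one at scene (312,240) / top (237,192), which is the tin on the left. The green and black disks are off the tray. The first fits the palette. I'll confirm it in a crop.

```bash
python3 - <<'E'
import cv2,numpy as np
a=cv2.imread("pics/scene0.png")[150:285,200:345]; b=cv2.imread("pics/top0.png")[150:300,205:350]
a=cv2.resize(a,(580,540),interpolation=cv2.INTER_CUBIC)
b=cv2.resize(b,(580,600),interpolation=cv2.INTER_CUBIC)
cv2.imwrite("pics/sc_crop.png",a);cv2.imwrite("pics/top_crop.png",b)
E
```

```text
(no output)
```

View pics/sc_crop.png

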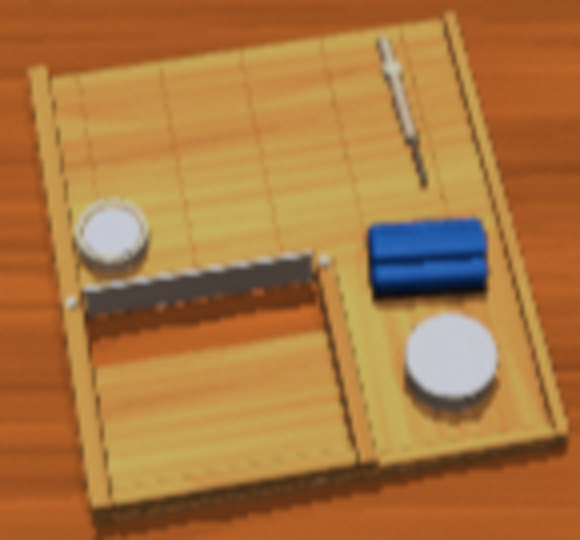

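View pics/top_crop.png

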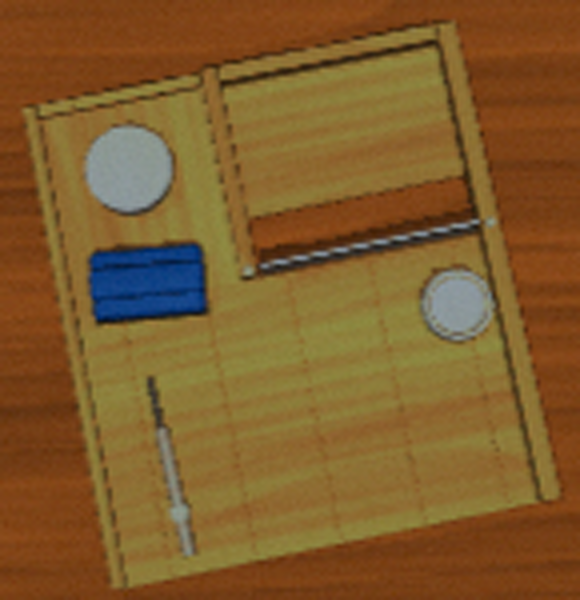

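The crops confirm it: the palette is the dished, rimmed disk, at top crop (458,304) and scene crop (112,235). The tin has a plain lid. Next I fit the tray pose.

```bash
cat > h.py <<'E'
import numpy as np, cv2
from rig import monitor, vision, bot
CI={n:vision.camera_info(n) for n in("scene","top")}
def proj(n,P):
    c=CI[n];p=(np.atleast_2d(P)-c["origin"])@np.array(c["attitude"])
    return np.c_[c["fx"]*p[:,0]/p[:,2]+c["cx"],c["fy"]*p[:,1]/p[:,2]+c["cy"]]
def ray(n,uv):
    c=CI[n];d=np.array([(uv[0]-c["cx"])/c["fx"],(uv[1]-c["cy"])/c["fy"],1.]);return np.array(c["origin"]),np.array(c["attitude"])@d
def tri(us,ut):
    A=[];b=[]
    for n,u in(("scene",us),("top",ut)):
        o,d=ray(n,u);d/=np.linalg.norm(d);M=np.eye(3)-np.outer(d,d);A.append(M);b.append(M@o)
    A=np.vstack(A);b=np.hstack(b);x=np.linalg.lstsq(A,b,rcond=None)[0];return x,np.linalg.norm(A@x-b)
def onz(n,uv,z):
    o,d=ray(n,uv);return o+d*(z-o[2])/d[2]
def T(p,P): # tray mm -> world
    P=np.atleast_2d(P)/1000.;c,s=np.cos(p[2]),np.sin(p[2])
    return np.c_[p[0]+c*P[:,0]-s*P[:,1],p[1]+s*P[:,0]+c*P[:,1],P[:,2]]
E
cat > fit.py <<'E'
from h import *
from scipy.optimize import least_squares
C={"top":lambda u,v:(205+u/4,150+v/4),"scene":lambda u,v:(200+u/4,150+v/4)}
obs=[("top",(258,267),(0,65,40)),("top",(480,224),(0,-65,40)),("top",(438,42),(115,-67,26)),("top",(222,82),(115,67,26)),
("top",(540,501),(-165,-67,26)),
("scene",(86,289),(0,-65,40)),("scene",(312,256),(0,65,40)),("scene",(47,68),(-165,-67,26))]
def f(p,full=False):
    r=[]
    for n,uv,P in obs: r.append(proj(n,T(p,P))[0]-np.array(C[n](*uv)))
    r=np.array(r); return r if full else r.ravel()
s=least_squares(f,[.5,0,-.1],loss="soft_l1"); p=s.x
print("tray",p.round(4)); print(f(p,True).round(1))
for nm,us,ut in (("flapR",(86,289),(480,224)),("flapL",(312,256),(258,267)),("pal",(112,234),(458,304))):
    x,e=tri(C["scene"](*us),C["top"](*ut)); 
    c,sn=np.cos(p[2]),np.sin(p[2]);d=x[:2]-p[:2]
    print(nm,x.round(4),"err",round(e,4),"tray",(1000*np.array([c*d[0]+sn*d[1],-sn*d[0]+c*d[1]])).round(1))
np.save("tray.npy",p)
L=[[(0,-65,40),(0,65,40)],[(-165,-67,26),(125,-67,26)],[(115,-67,26),(115,67,26)],[(-3,67,26),(115,67,26)],[(-165,-79,10),(-165,185,10)],[(34,-67,8.5),(34,67,8.5)]]
ims=[]
for n in("scene","top"):
    x0,y0=(200,145) if n=="scene" else (205,145)
    im=cv2.imread(f"pics/{n}0.png")[y0:y0+150,x0:x0+145];im=cv2.resize(im,None,fx=4,fy=4,interpolation=cv2.INTER_CUBIC)[:, :]
    for l in L:
        q=(proj(n,T(p,l))-[x0,y0]+.5)*4-.5;cv2.line(im,*[tuple(int(round(v)) for v in k) for k in q],(255,0,255),1)
    cv2.imwrite(f"pics/fit_{n}.png",im)
a=cv2.hconcat([cv2.imread("pics/fit_scene.png"),cv2.imread("pics/fit_top.png")]);cv2.imwrite("pics/fit.png",cv2.resize(a,(800,414)))
E
python3 fit.py
```

```text
tray [ 0.5895 -0.0202  0.1698]
[[-0.1 -0.8]
 [-0.6 -0.8]
 [-0.1 -1. ]
 [-1.2 -0.6]
 [-0.4  0.3]
 [-1.5 -1.3]
 [-0.6 -2. ]
 [-0.5 -2.2]]
flapR [ 0.5997 -0.084   0.0329] err 0.0035 tray [ -0.7 -64.6]
flapL [0.578  0.0444 0.0301] err 0.0011 tray [-0.4 65.7]
pal [ 0.5549 -0.0717  0.0169] err 0.0025 tray [-42.8 -45. ]
```

View pics/fit_top.png

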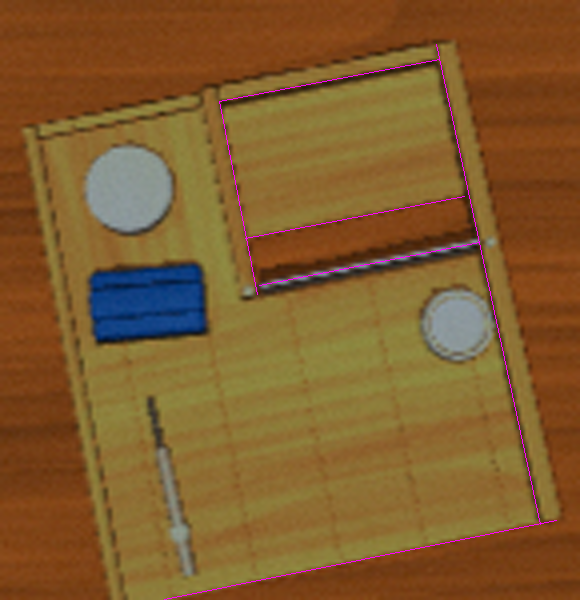

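View pics/fit_scene.png

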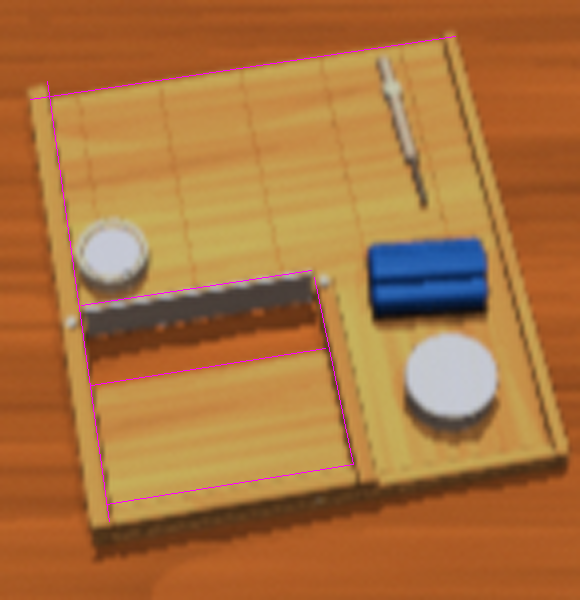

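Tray pose fits the overlay: the magenta lines lie on the rail, bay walls and flap edge in both views, within 2 px. Next come the palette position per camera and a planning helper.

```bash
cat >> h.py <<'E'
p=np.load("tray.npy")
def W2T(x):
    c,s=np.cos(p[2]),np.sin(p[2]);d=np.array(x[:2])-p[:2];return 1000*np.array([c*d[0]+s*d[1],-s*d[0]+c*d[1]])
def cur():
    s=monitor.read_state();R=s["orientation"];yaw=np.arctan2(R[1,1],R[0,1])-p[2] # tool y dir in tray
    return W2T(s["ee_pos"]),s["ee_pos"][2]*1000,np.pi/2-yaw,s
def show(L=89):
    t,z,a,s=cur();u=np.array([np.sin(a),np.cos(a)])
    print("t",round(s["time_s"],2),"TCP",t.round(1),"z",round(z,1),"alpha",round(np.degrees(a),1),"A",(t+u*L/2).round(1),"B",(t-u*L/2).round(1),"F",s["ft_force"].round(1),"op",round(s["opening"],3))
def path(wps,n,L=89):
    """wps: list of (mode,x,y,z,alpha_deg) x,y for TCP 'C', 'A' or 'B' tray mm; n rows per wp. prints tool rows"""
    t,z,a,s=cur();out=[]
    for (m,x,y,zz,ad),k in zip(wps,n):
        a1=np.radians(ad);u=np.array([np.sin(a1),np.cos(a1)]);c=np.array([x,y],float)+(0 if m=='C' else (-1 if m=='A' else 1)*u*L/2)
        t0,z0,a0=t.copy(),z,a
        # interpolate the controlled point
        for i in range(1,k+1):
            f=i/k;an=a0+(a1-a0)*f;un=np.array([np.sin(an),np.cos(an)])
            if m=='C': tn=t0+(c-t0)*f
            else:
                sg=1 if m=='A' else -1;u0=np.array([np.sin(a0),np.cos(a0)])
                P0=t0+sg*u0*L/2;P=P0+(np.array([x,y])-P0)*f;tn=P-sg*un*L/2
            zn=z0+(zz-z0)*f;d=tn-t
            uy=np.array([np.sin(a),np.cos(a)]);ux=np.array([-np.cos(a),np.sin(a)]) # tool x = y cross z, z down
            out.append([round(d@ux,1),round(d@uy,1),round(z-zn,1),round(an-a,3)]);t,z,a=tn,zn,an
    for i,o in enumerate(out):print(i,o)
    print('max',np.abs(np.array(out)).max(0))
E
python3 - <<'E'
from h import *
C={"top":lambda u,v:(205+u/4,150+v/4),"scene":lambda u,v:(200+u/4,150+v/4)}
print("top@26",W2T(onz("top",C["top"](458,304),.026)),"scene@26",W2T(onz("scene",C["scene"](112,232),.026)))
R=cur()[3]["orientation"];a=cur()[2];print("toolx tray pred",-np.cos(a),np.sin(a),"real",W2T(p[:2]+R[:2,0]/1000))
for n in("scene","top"):  # palette outline prediction
    im=cv2.imread(f"pics/{n}0.png");th=np.linspace(0,6.28,60)
    x0,y0=(215,190) if n=="scene" else (295,200)
    cr=cv2.resize(im[y0:y0+40,x0:x0+50],None,fx=10,fy=8*10/8,interpolation=cv2.INTER_CUBIC)
    c=W2T(onz("top",C["top"](458,304),.026))
    for z in(26,10):
        q=(proj(n,T(p,np.c_[c[0]+21*np.cos(th),c[1]+21*np.sin(th),0*th+z]))-[x0,y0]+.5)*10
        cv2.polylines(cr,[q.astype(int)],True,(0,0,255) if z==26 else (255,0,0),1)
    cv2.imwrite(f"pics/pal_{n}.png",cr)
a=cv2.vconcat([cv2.imread("pics/pal_scene.png"),cv2.imread("pics/pal_top.png")]);cv2.imwrite("pics/pal.png",cv2.resize(a,(375,600)))
show()
E
```

```text
top@26 [-43.95179966 -45.49029138] scene@26 [-38.26127258 -43.05548208]
toolx tray pred -0.887169381437733 0.46144391711170063 real [-0.88716931  0.46144405]
t 0.1 TCP [-335.5  585.1] z 230.6 alpha 27.5 A [-315.   624.6] B [-356.1  545.6] F [-0.4 -0.1 -0.1] op 1.002
```

View pics/pal.png

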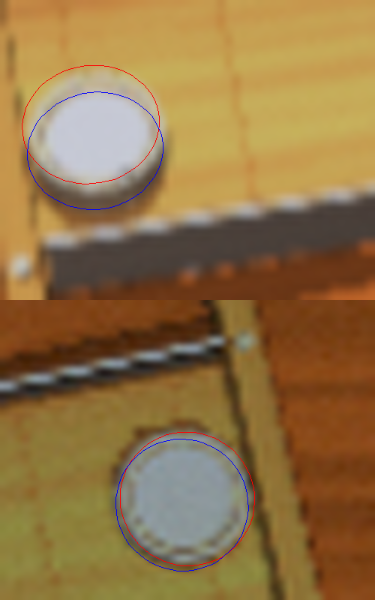

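```bash
python3 - <<'E'
from h import *
path([('C',-90,1.5,120,0)],[24])
E
```

```text
0 [np.float64(-20.3), np.float64(-16.9), np.float64(4.6), np.float64(-0.02)]
1 [np.float64(-20.0), np.float64(-17.3), np.float64(4.6), np.float64(-0.02)]
2 [np.float64(-19.6), np.float64(-17.6), np.float64(4.6), np.float64(-0.02)]
3 [np.float64(-19.3), np.float64(-18.0), np.float64(4.6), np.float64(-0.02)]
4 [np.float64(-18.9), np.float64(-18.4), np.float64(4.6), np.float64(-0.02)]
5 [np.float64(-18.5), np.float64(-18.8), np.float64(4.6), np.float64(-0.02)]
6 [np.float64(-18.1), np.float64(-19.2), np.float64(4.6), np.float64(-0.02)]
7 [np.float64(-17.7), np.float64(-19.5), np.float64(4.6), np.float64(-0.02)]
8 [np.float64(-17.4), np.float64(-19.9), np.float64(4.6), np.float64(-0.02)]
9 [np.float64(-17.0), np.float64(-20.2), np.float64(4.6), np.float64(-0.02)]
10 [np.float64(-16.5), np.float64(-20.5), np.float64(4.6), np.float64(-0.02)]
11 [np.float64(-16.1), np.float64(-20.9), np.float64(4.6), np.float64(-0.02)]
12 [np.float64(-15.7), np.float64(-21.2), np.float64(4.6), np.float64(-0.02)]
13 [np.float64(-15.3), np.float64(-21.5), np.float64(4.6), np.float64(-0.02)]
14 [np.float64(-14.9), np.float64(-21.8), np.float64(4.6), np.float64(-0.02)]
15 [np.float64(-14.4), np.float64(-22.1), np.float64(4.6), np.float64(-0.02)]
16 [np.float64(-14.0), np.float64(-22.4), np.float64(4.6), np.float64(-0.02)]
17 [np.float64(-13.5), np.float64(-22.7), np.float64(4.6), np.float64(-0.02)]
18 [np.float64(-13.1), np.float64(-22.9), np.float64(4.6), np.float64(-0.02)]
19 [np.float64(-12.6), np.float64(-23.2), np.float64(4.6), np.float64(-0.02)]
20 [np.float64(-12.1), np.float64(-23.4), np.float64(4.6), np.float64(-0.02)]
21 [np.float64(-11.7), np.float64(-23.7), np.float64(4.6), np.float64(-0.02)]
22 [np.float64(-11.2), np.float64(-23.9), np.float64(4.6), np.float64(-0.02)]
23 [np.float64(-10.7), np.float64(-24.1), np.float64(4.6), np.float64(-0.02)]
max [2.03e+01 2.41e+01 4.60e+00 2.00e-02]
```

{"method": "apply_moves", "body": {"plan": [{"x": -20,"y": -17,"z": 4,"roll": -0.02,"claw": 75},{"x": -20,"y": -17,"z": 4,"roll": -0.02,"claw": 75},{"x": -20,"y": -18,"z": 4,"roll": -0.02,"claw": 75},{"x": -19,"y": -18,"z": 4,"roll": -0.02,"claw": 75},{"x": -19,"y": -18,"z": 4,"roll": -0.02,"claw": 75},{"x": -18,"y": -19,"z": 4,"roll": -0.02,"claw": 75},{"x": -18,"y": -19,"z": 4,"roll": -0.02,"claw": 75},{"x": -18,"y": -19,"z": 4,"roll": -0.02,"claw": 75}]}}

```text
time_s: 0.77
ee_pos: [0.2744, 0.3176, 0.1937]
orientation: [[-0.991, 0.134, -0.005], [0.134, 0.991, -0.005], [0.004, -0.006, -1.0]]
ft_force: [0.6, 0.4, -0.5]
opening: 0.875
```

{"method": "apply_moves", "body": {"plan": [{"x": -17,"y": -20,"z": 5,"roll": -0.02,"claw": 75},{"x": -17,"y": -20,"z": 5,"roll": -0.02,"claw": 75},{"x": -17,"y": -20,"z": 5,"roll": -0.02,"claw": 75},{"x": -16,"y": -21,"z": 5,"roll": -0.02,"claw": 75},{"x": -16,"y": -21,"z": 5,"roll": -0.02,"claw": 75},{"x": -15,"y": -21,"z": 5,"roll": -0.02,"claw": 75},{"x": -15,"y": -22,"z": 5,"roll": -0.02,"claw": 75},{"x": -15,"y": -22,"z": 5,"roll": -0.02,"claw": 75}]}}

```text
time_s: 1.43
ee_pos: [0.3947, 0.1324, 0.1502]
orientation: [[-0.999, -0.035, -0.007], [-0.035, 0.999, -0.007], [0.007, -0.006, -1.0]]
ft_force: [0.3, 0.9, 0.1]
opening: 0.881
```

```bash
python3 - <<'E'
from h import *
show()
path([('C',-90,1.5,100,0)],[8])
E
```

```text
t 1.43 TCP [-166.2  183.4] z 150.2 alpha 7.7 A [-160.3  227.5] B [-172.2  139.3] F [0.3 0.9 0.1] op 0.881
0 [np.float64(-12.5), np.float64(-21.2), np.float64(6.3), np.float64(-0.017)]
1 [np.float64(-12.1), np.float64(-21.5), np.float64(6.3), np.float64(-0.017)]
2 [np.float64(-11.8), np.float64(-21.7), np.float64(6.3), np.float64(-0.017)]
3 [np.float64(-11.4), np.float64(-21.9), np.float64(6.3), np.float64(-0.017)]
4 [np.float64(-11.0), np.float64(-22.0), np.float64(6.3), np.float64(-0.017)]
5 [np.float64(-10.7), np.float64(-22.2), np.float64(6.3), np.float64(-0.017)]
6 [np.float64(-10.3), np.float64(-22.4), np.float64(6.3), np.float64(-0.017)]
7 [np.float64(-9.9), np.float64(-22.6), np.float64(6.3), np.float64(-0.017)]
max [1.25e+01 2.26e+01 6.30e+00 1.70e-02]
```

{"method": "apply_moves", "body": {"plan": [{"x": -12,"y": -21,"z": 6,"roll": -0.017,"claw": 75},{"x": -12,"y": -21,"z": 6,"roll": -0.017,"claw": 75},{"x": -12,"y": -22,"z": 6,"roll": -0.017,"claw": 75},{"x": -11,"y": -22,"z": 6,"roll": -0.017,"claw": 75},{"x": -11,"y": -22,"z": 6,"roll": -0.017,"claw": 75},{"x": -11,"y": -22,"z": 6,"roll": -0.017,"claw": 75},{"x": -10,"y": -22,"z": 6,"roll": -0.017,"claw": 75},{"x": -5,"y": -12,"z": 6,"roll": -0.017,"claw": 75}]}}

```text
time_s: 2.1
ee_pos: [0.4961, -0.0346, 0.0974]
orientation: [[-0.985, -0.174, -0.011], [-0.174, 0.985, -0.007], [0.012, -0.005, -1.0]]
ft_force: [-0.1, 0.6, 0.1]
opening: 0.878
```

```bash
cat > look.py <<'E'
from h import *
import sys
tag=sys.argv[1];ims=[]
for n,(x0,y0) in(("scene",(190,145)),("top",(200,145))):
    im=vision.camera(n);cv2.imwrite(f"pics/{n}_{tag}.png",im)
    ims.append(cv2.resize(im[y0:y0+150,x0:x0+160],(480,450),interpolation=cv2.INTER_CUBIC))
cv2.imwrite(f"pics/l_{tag}.png",cv2.resize(cv2.hconcat(ims),(800,375)))
show()
E
python3 look.py 1
```

```text
t 2.2 TCP [-95.4   2.3] z 96.4 alpha -0.2 A [-95.5  46.8] B [-95.2 -42.2] F [ 0.6  0.6 -0.8] op 0.88
```

View pics/l_1.png

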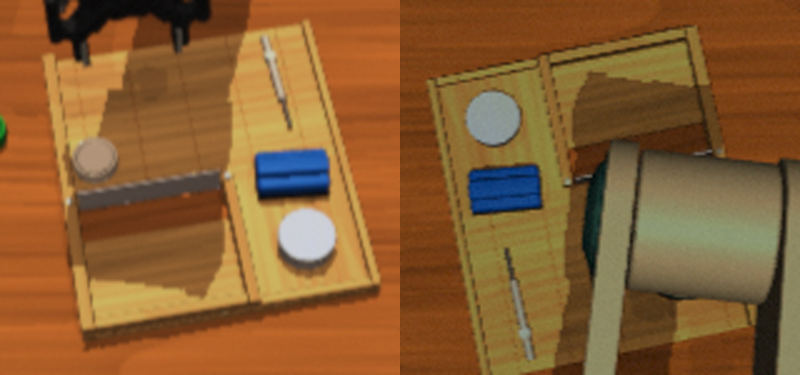

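```bash
python3 - <<'E'
from h import *
for z in (96,100,104,110): print(z,proj("scene",T(p,[(-95.2,-42.2,z),(-95.5,46.8,z)])).round(1))
im=cv2.imread("pics/scene_1.png")[140:190,200:280];cv2.imwrite("pics/tips1.png",cv2.resize(im,None,fx=8,fy=8,interpolation=cv2.INTER_CUBIC))
E
```

```text
96 [[222.5 170.4]
 [261.9 164.5]]
100 [[222.4 169.4]
 [261.9 163.4]]
104 [[222.2 168.4]
 [261.8 162.4]]
110 [[222.  166.8]
 [261.8 160.8]]
```

View pics/tips1.png

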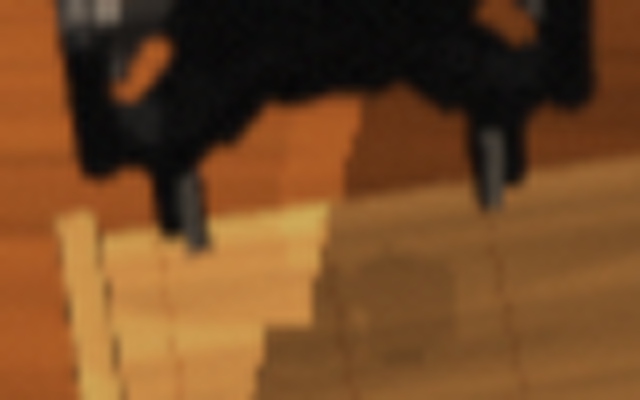

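{"method": "apply_moves", "body": {"plan": [{"x": 0,"y": 0,"z": 15,"roll": 0,"claw": 75},{"x": 0,"y": 0,"z": 15,"roll": 0,"claw": 75},{"x": 0,"y": 0,"z": 15,"roll": 0,"claw": 75},{"x": 0,"y": 0,"z": 15,"roll": 0,"claw": 75},{"x": 0,"y": 0,"z": 10,"roll": 0,"claw": 75},{"x": 0,"y": 0,"z": 5,"roll": 0,"claw": 75},{"x": 0,"y": 0,"z": 2,"roll": 0,"claw": 75},{"x": 0,"y": 0,"z": 0,"roll": 0,"claw": 75}]}}

```text
time_s: 2.87
ee_pos: [0.4926, -0.0303, 0.0179]
orientation: [[-0.985, -0.171, -0.013], [-0.171, 0.985, -0.004], [0.014, -0.002, -1.0]]
ft_force: [-0.0, -0.1, 0.5]
opening: 0.878
```

```bash
python3 - <<'E'
from h import *
show(82)
print(cur()[3]["orientation"].round(4))
E
```

```text
t 2.87 TCP [-97.2   6.4] z 17.9 alpha -0.1 A [-97.3  47.4] B [-97.1 -34.6] F [-0.  -0.1  0.5] op 0.878
[[-0.9851 -0.1713 -0.0135]
 [-0.1713  0.9852 -0.0044]
 [ 0.014  -0.002  -0.9999]]
```

{"method": "apply_moves", "body": {"plan": [{"x": 0,"y": -3,"z": 0,"roll": 0,"claw": 75},{"x": 0,"y": -3,"z": 0,"roll": 0,"claw": 75},{"x": 0,"y": -2,"z": 1,"roll": 0,"claw": 75},{"x": 0,"y": 0,"z": 1,"roll": 0,"claw": 75},{"x": 0,"y": 0,"z": 1,"roll": 0,"claw": 75},{"x": 0,"y": 0,"z": 1,"roll": 0,"claw": 75},{"x": 0,"y": 0,"z": 1,"roll": 0,"claw": 75},{"x": 0,"y": 0,"z": 0,"roll": 0,"claw": 75}]}}

```text
time_s: 3.53
ee_pos: [0.4963, -0.0395, 0.016]
orientation: [[-0.985, -0.171, -0.007], [-0.171, 0.985, -0.005], [0.008, -0.004, -1.0]]
ft_force: [-0.4, 0.4, 0.3]
opening: 0.875
```

```bash
python3 - <<'E'
from h import *
show(82)
E
```

```text
t 3.53 TCP [-95.1  -3.2] z 16.0 alpha -0.1 A [-95.2  37.8] B [-95.  -44.2] F [-0.4  0.4  0.3] op 0.875
```

{"method": "apply_moves", "body": {"plan": [{"x": 0,"y": 0,"z": 1,"roll": 0,"claw": 75},{"x": 0,"y": 0,"z": 1,"roll": 0,"claw": 75},{"x": 0,"y": 0,"z": 1,"roll": 0,"claw": 75},{"x": 0,"y": 0,"z": 1,"roll": 0,"claw": 75},{"x": 0,"y": 0,"z": 1,"roll": 0,"claw": 75},{"x": 0,"y": 0,"z": 0,"roll": 0,"claw": 75},{"x": 0,"y": 0,"z": 0,"roll": 0,"claw": 75},{"x": 0,"y": 0,"z": 0,"roll": 0,"claw": 75}]}}

```text
time_s: 4.2
ee_pos: [0.496, -0.0392, 0.0101]
orientation: [[-0.985, -0.171, -0.008], [-0.171, 0.985, -0.005], [0.009, -0.004, -1.0]]
ft_force: [-0.4, 0.2, -0.4]
opening: 0.88
```

```bash
python3 - <<'E'
from h import *
show(82)
E
```

```text
t 4.2 TCP [-95.4  -3. ] z 10.1 alpha -0.1 A [-95.5  38. ] B [-95.3 -44. ] F [-0.4  0.2 -0.4] op 0.88
```

{"method": "apply_moves", "body": {"plan": [{"x": 0,"y": 0,"z": 1,"roll": 0,"claw": 75},{"x": 0,"y": 0,"z": 1,"roll": 0,"claw": 75},{"x": 0,"y": 0,"z": 1,"roll": 0,"claw": 75},{"x": 0,"y": 0,"z": 1,"roll": 0,"claw": 75},{"x": 0,"y": 0,"z": 0,"roll": 0,"claw": 75},{"x": 0,"y": 0,"z": 0,"roll": 0,"claw": 75},{"x": 0,"y": 0,"z": 0,"roll": 0,"claw": 75},{"x": 0,"y": 0,"z": 0,"roll": 0,"claw": 75}]}}

```text
time_s: 4.87
ee_pos: [0.4961, -0.0393, 0.0058]
orientation: [[-0.985, -0.171, -0.008], [-0.171, 0.985, -0.005], [0.009, -0.004, -1.0]]
ft_force: [0.3, 1.1, 0.0]
opening: 0.881
```

{"method": "apply_moves", "body": {"plan": [{"x": 0,"y": 0,"z": 1,"roll": 0,"claw": 75},{"x": 0,"y": 0,"z": 1,"roll": 0,"claw": 75},{"x": 0,"y": 0,"z": 1,"roll": 0,"claw": 75},{"x": 0,"y": 0,"z": 0,"roll": 0,"claw": 75},{"x": 0,"y": 0,"z": 0,"roll": 0,"claw": 75},{"x": 0,"y": 0,"z": 0,"roll": 0,"claw": 75},{"x": 0,"y": 0,"z": 0,"roll": 0,"claw": 75},{"x": 0,"y": 0,"z": 0,"roll": 0,"claw": 75}]}}

```text
time_s: 5.53
ee_pos: [0.496, -0.0393, 0.0025]
orientation: [[-0.985, -0.171, -0.008], [-0.171, 0.985, -0.005], [0.009, -0.004, -1.0]]
ft_force: [0.0, 0.2, -0.0]
opening: 0.878
```

{"method": "apply_moves", "body": {"plan": [{"x": 0,"y": 0,"z": 1,"roll": 0,"claw": 75},{"x": 0,"y": 0,"z": 0,"roll": 0,"claw": 75},{"x": 0,"y": 0,"z": 0,"roll": 0,"claw": 75},{"x": 0,"y": 0,"z": 1,"roll": 0,"claw": 75},{"x": 0,"y": 0,"z": 0,"roll": 0,"claw": 75},{"x": 0,"y": 0,"z": 0,"roll": 0,"claw": 75},{"x": 0,"y": 0,"z": 1,"roll": 0,"claw": 75},{"x": 0,"y": 0,"z": 0,"roll": 0,"claw": 75}]}}

```text
time_s: 6.2
ee_pos: [0.4967, -0.0393, 0.0011]
orientation: [[-0.985, -0.171, -0.007], [-0.171, 0.985, -0.005], [0.007, -0.004, -1.0]]
ft_force: [-0.6, 0.7, 0.1]
opening: 0.879
```

```bash
python3 - <<'E'
from h import *
show(82)
im=vision.camera("scene");cv2.imwrite("pics/s2.png",cv2.resize(im[150:240,195:305],(770,630)[:2] if 0 else (733,600),interpolation=cv2.INTER_CUBIC))
E
```

```text
t 6.2 TCP [-94.6  -3.2] z 1.1 alpha -0.1 A [-94.7  37.8] B [-94.6 -44.2] F [-0.6  0.7  0.1] op 0.879
```

View pics/s2.png

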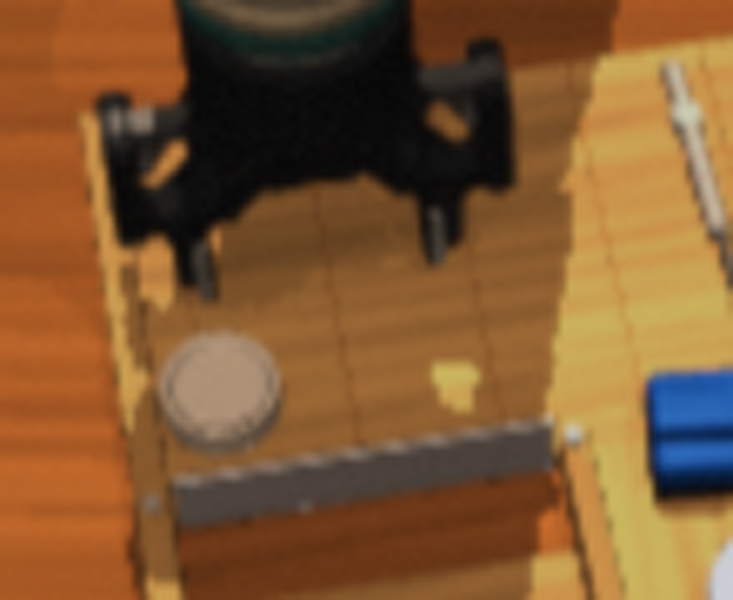

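```bash
python3 - <<'E'
from h import *
for x in(-95,-84): 
  for z in (1,10,12): print(x,z,proj("scene",T(p,[(x,-44.2,z),(x,37.8,z)])).round(1))
print(W2T(onz("scene",(226.2-1,194.5-2),.011)),W2T(onz("scene",(260.5-1,189.3-2),.011)))
E
```

```text
-95 1 [[225.3 193.1]
 [259.2 188. ]]
-95 10 [[224.9 191.1]
 [259.1 185.9]]
-95 12 [[224.9 190.7]
 [259.  185.5]]
-84 1 [[225.9 197. ]
 [259.9 191.8]]
-84 10 [[225.5 195. ]
 [259.8 189.8]]
-84 12 [[225.5 194.6]
 [259.8 189.3]]
[-90.40781626 -44.0877087 ] [-90.40596995  38.13733704]
```

{"method": "apply_moves", "body": {"plan": [{"x": -3,"y": 0,"z": -1,"roll": 0,"claw": 75},{"x": -3,"y": 0,"z": 0,"roll": 0,"claw": 75},{"x": -4,"y": 0,"z": 0,"roll": 0,"claw": 75},{"x": -4,"y": 0,"z": 0,"roll": 0,"claw": 75},{"x": -4,"y": 0,"z": 0,"roll": 0,"claw": 75},{"x": -3,"y": 0,"z": 0,"roll": 0,"claw": 75},{"x": -3,"y": 0,"z": 0,"roll": 0,"claw": 75},{"x": -1,"y": 0,"z": 0,"roll": 0,"claw": 75}]}}

```text
time_s: 6.92
ee_pos: [0.5236, -0.0345, 0.0009]
orientation: [[-0.985, -0.171, -0.008], [-0.171, 0.985, -0.005], [0.009, -0.004, -1.0]]
ft_force: [-1.6, -1.2, 3.4]
opening: 0.877
```

```bash
python3 - <<'E'
from h import *
show(82)
im=vision.camera("scene");cv2.imwrite("pics/s3.png",cv2.resize(im[150:240,195:305],(733,600),interpolation=cv2.INTER_CUBIC))
E
```

```text
t 6.92 TCP [-67.3  -3. ] z 0.9 alpha -0.1 A [-67.4  38. ] B [-67.2 -44. ] F [-1.6 -1.2  3.4] op 0.877
```

View pics/s3.png

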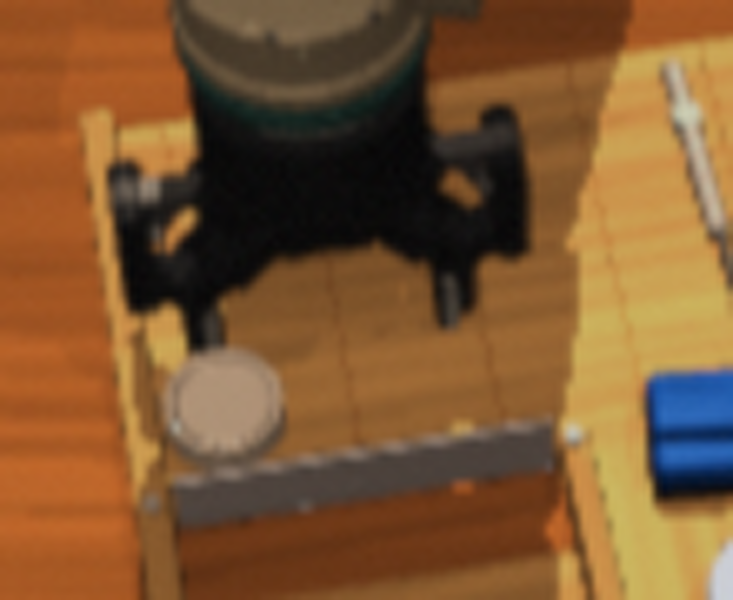

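{"method": "apply_moves", "body": {"plan": [{"x": -1,"y": 0,"z": -1,"roll": 0,"claw": 75},{"x": -2,"y": 0,"z": -1,"roll": 0,"claw": 75},{"x": -2,"y": 0,"z": 0,"roll": 0,"claw": 75},{"x": -2,"y": 0,"z": 0,"roll": 0,"claw": 75},{"x": -1,"y": 0,"z": 0,"roll": 0,"claw": 75},{"x": 0,"y": 0,"z": 0,"roll": 0,"claw": 75},{"x": 0,"y": 0,"z": 0,"roll": 0,"claw": 75},{"x": 0,"y": 0,"z": 0,"roll": 0,"claw": 75}]}}

```text
time_s: 7.63
ee_pos: [0.5322, -0.033, 0.0027]
orientation: [[-0.985, -0.171, -0.008], [-0.171, 0.985, -0.005], [0.009, -0.003, -1.0]]
ft_force: [0.6, -0.4, 0.8]
opening: 0.88
```

```bash
python3 - <<'E'
from h import *
show(82)
E
```

```text
t 7.63 TCP [-58.6  -2.9] z 2.7 alpha -0.1 A [-58.7  38.1] B [-58.5 -43.9] F [ 0.6 -0.4  0.8] op 0.88
```

```bash
python3 - <<'E'
from h import *
path([('C',-70,-3,3,0),('C',-70,-3,45,0),('C',-64,-19,45,70)],[2,4,18],82)
E
```

```text
0 [np.float64(5.7), np.float64(-0.0), np.float64(-0.2), np.float64(0.001)]
1 [np.float64(5.7), np.float64(-0.1), np.float64(-0.2), np.float64(0.001)]
2 [np.float64(0.0), np.float64(0.0), np.float64(-10.5), np.float64(0.0)]
3 [np.float64(0.0), np.float64(0.0), np.float64(-10.5), np.float64(0.0)]
4 [np.float64(0.0), np.float64(0.0), np.float64(-10.5), np.float64(0.0)]
5 [np.float64(0.0), np.float64(0.0), np.float64(-10.5), np.float64(0.0)]
6 [np.float64(-0.3), np.float64(-0.9), np.float64(0.0), np.float64(0.068)]
7 [np.float64(-0.4), np.float64(-0.9), np.float64(0.0), np.float64(0.068)]
8 [np.float64(-0.5), np.float64(-0.8), np.float64(0.0), np.float64(0.068)]
9 [np.float64(-0.5), np.float64(-0.8), np.float64(0.0), np.float64(0.068)]
10 [np.float64(-0.6), np.float64(-0.8), np.float64(0.0), np.float64(0.068)]
11 [np.float64(-0.6), np.float64(-0.7), np.float64(0.0), np.float64(0.068)]
12 [np.float64(-0.7), np.float64(-0.7), np.float64(0.0), np.float64(0.068)]
13 [np.float64(-0.7), np.float64(-0.6), np.float64(0.0), np.float64(0.068)]
14 [np.float64(-0.7), np.float64(-0.6), np.float64(0.0), np.float64(0.068)]
15 [np.float64(-0.8), np.float64(-0.5), np.float64(0.0), np.float64(0.068)]
16 [np.float64(-0.8), np.float64(-0.5), np.float64(0.0), np.float64(0.068)]
17 [np.float64(-0.8), np.float64(-0.4), np.float64(0.0), np.float64(0.068)]
18 [np.float64(-0.9), np.float64(-0.4), np.float64(0.0), np.float64(0.068)]
19 [np.float64(-0.9), np.float64(-0.3), np.float64(0.0), np.float64(0.068)]
20 [np.float64(-0.9), np.float64(-0.2), np.float64(0.0), np.float64(0.068)]
21 [np.float64(-0.9), np.float64(-0.2), np.float64(0.0), np.float64(0.068)]
22 [np.float64(-0.9), np.float64(-0.1), np.float64(0.0), np.float64(0.068)]
23 [np.float64(-0.9), np.float64(-0.1), np.float64(0.0), np.float64(0.068)]
max [ 5.7    0.9   10.5    0.068]
```

{"method": "apply_moves", "body": {"plan": [{"x": 6,"y": 0,"z": 0,"roll": 0,"claw": 75},{"x": 6,"y": 0,"z": -1,"roll": 0,"claw": 75},{"x": 0,"y": 0,"z": -10,"roll": 0,"claw": 75},{"x": 0,"y": 0,"z": -12,"roll": 0,"claw": 75},{"x": 0,"y": 0,"z": -12,"roll": 0,"claw": 75},{"x": 0,"y": 0,"z": -10,"roll": 0,"claw": 75},{"x": 0,"y": 0,"z": 0,"roll": 0,"claw": 75},{"x": 0,"y": 0,"z": 0,"roll": 0.07,"claw": 75}]}}

```text
time_s: 8.3
ee_pos: [0.5196, -0.0352, 0.0544]
orientation: [[-0.995, -0.102, -0.005], [-0.102, 0.995, -0.005], [0.006, -0.005, -1.0]]
ft_force: [-0.5, -0.3, -0.0]
opening: 0.876
```

{"method": "apply_moves", "body": {"plan": [{"x": -0.5,"y": -1,"z": 0,"roll": 0.1,"claw": 75},{"x": -0.5,"y": -1,"z": 0,"roll": 0.1,"claw": 75},{"x": -0.5,"y": -1,"z": 0,"roll": 0.1,"claw": 75},{"x": -1,"y": -1,"z": 0,"roll": 0.1,"claw": 75},{"x": -1,"y": -1,"z": 0,"roll": 0.1,"claw": 75},{"x": -1,"y": -1,"z": 0,"roll": 0.1,"claw": 75},{"x": -1,"y": -1,"z": 0,"roll": 0.1,"claw": 75},{"x": -1,"y": -1,"z": 0,"roll": 0.1,"claw": 75}]}}

```text
time_s: 8.97
ee_pos: [0.5252, -0.0449, 0.0581]
orientation: [[-0.741, 0.672, 0.001], [0.672, 0.741, -0.006], [-0.005, -0.004, -1.0]]
ft_force: [-0.1, -0.1, 1.1]
opening: 0.875
```

```bash
python3 - <<'E'
from h import *
show(82)
im=vision.camera("scene");cv2.imwrite("pics/s4.png",cv2.resize(im[150:240,195:305],(733,600),interpolation=cv2.INTER_CUBIC))
path([('C',-64,-19,45,70)],[4],82)
E
```

```text
t 8.97 TCP [-67.5 -13.5] z 58.1 alpha 51.9 A [-35.3  11.8] B [-99.8 -38.8] F [-0.1 -0.1  1.1] op 0.875
0 [np.float64(-1.6), np.float64(-0.1), np.float64(3.3), np.float64(0.077)]
1 [np.float64(-1.6), np.float64(0.0), np.float64(3.3), np.float64(0.077)]
2 [np.float64(-1.6), np.float64(0.1), np.float64(3.3), np.float64(0.077)]
3 [np.float64(-1.6), np.float64(0.3), np.float64(3.3), np.float64(0.077)]
max [1.6   0.3   3.3   0.077]
```

View pics/s4.png

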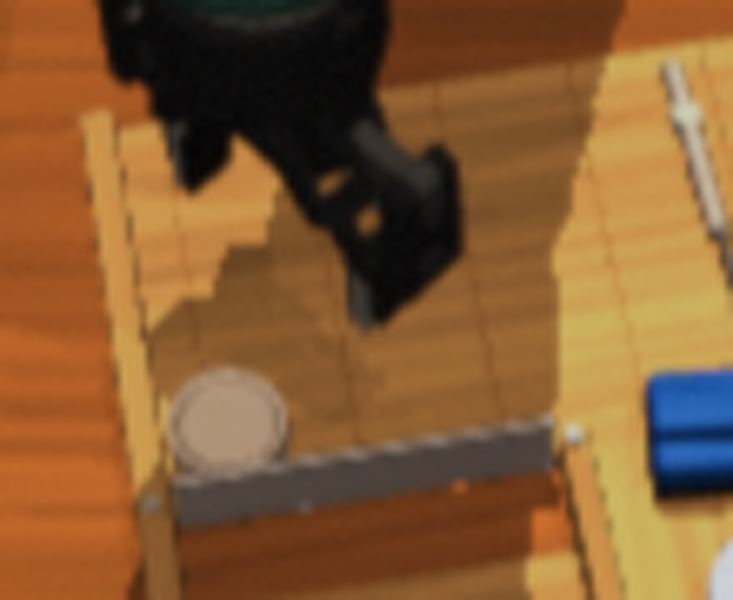

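{"method": "apply_moves", "body": {"plan": [{"x": -1.5,"y": 0,"z": 3,"roll": 0.08,"claw": 75},{"x": -1.5,"y": 0,"z": 3,"roll": 0.08,"claw": 75},{"x": -1.5,"y": 0,"z": 5,"roll": 0.08,"claw": 75},{"x": -1.5,"y": 0,"z": 7,"roll": 0.07,"claw": 75},{"x": 0,"y": 0,"z": 7,"roll": 0,"claw": 75},{"x": 0,"y": 0,"z": 5,"roll": 0,"claw": 75},{"x": 0,"y": 0,"z": 3,"roll": 0,"claw": 75},{"x": 0,"y": 0,"z": 0,"roll": 0,"claw": 75}]}}

```text
time_s: 9.68
ee_pos: [0.53, -0.0499, 0.025]
orientation: [[-0.5, 0.866, 0.004], [0.866, 0.5, -0.006], [-0.007, -0.0, -1.0]]
ft_force: [-0.9, 0.2, 0.3]
opening: 0.874
```

```bash
python3 - <<'E'
from h import *
show(82)
path([('A',-22,-5,23,70),('A',4,-5,23,70),('A',10,-5,18,70),('A',16,-5,12,70),('A',18,-5,2,70)],[3,6,3,3,5],82)
E
```

```text
t 9.68 TCP [-63.6 -19.2] z 25.0 alpha 69.7 A [-25.2  -5. ] B [-102.1  -33.5] F [-0.9  0.2  0.3] op 0.874
0 [np.float64(-0.3), np.float64(1.0), np.float64(0.7), np.float64(0.002)]
1 [np.float64(-0.3), np.float64(1.0), np.float64(0.7), np.float64(0.002)]
2 [np.float64(-0.3), np.float64(1.0), np.float64(0.7), np.float64(0.002)]
3 [np.float64(-1.5), np.float64(4.1), np.float64(0.0), np.float64(0.0)]
4 [np.float64(-1.5), np.float64(4.1), np.float64(0.0), np.float64(0.0)]
5 [np.float64(-1.5), np.float64(4.1), np.float64(0.0), np.float64(0.0)]
6 [np.float64(-1.5), np.float64(4.1), np.float64(0.0), np.float64(0.0)]
7 [np.float64(-1.5), np.float64(4.1), np.float64(0.0), np.float64(0.0)]
8 [np.float64(-1.5), np.float64(4.1), np.float64(0.0), np.float64(0.0)]
9 [np.float64(-0.7), np.float64(1.9), np.float64(1.7), np.float64(0.0)]
10 [np.float64(-0.7), np.float64(1.9), np.float64(1.7), np.float64(0.0)]
11 [np.float64(-0.7), np.float64(1.9), np.float64(1.7), np.float64(0.0)]
12 [np.float64(-0.7), np.float64(1.9), np.float64(2.0), np.float64(0.0)]
13 [np.float64(-0.7), np.float64(1.9), np.float64(2.0), np.float64(0.0)]
14 [np.float64(-0.7), np.float64(1.9), np.float64(2.0), np.float64(0.0)]
15 [np.float64(-0.1), np.float64(0.4), np.float64(2.0), np.float64(0.0)]
16 [np.float64(-0.1), np.float64(0.4), np.float64(2.0), np.float64(0.0)]
17 [np.float64(-0.1), np.float64(0.4), np.float64(2.0), np.float64(0.0)]
18 [np.float64(-0.1), np.float64(0.4), np.float64(2.0), np.float64(0.0)]
19 [np.float64(-0.1), np.float64(0.4), np.float64(2.0), np.float64(0.0)]
max [1.5e+00 4.1e+00 2.0e+00 2.0e-03]
```

{"method": "apply_moves", "body": {"plan": [{"x": -1,"y": 3,"z": 0.5,"roll": 0,"claw": 75},{"x": -1.5,"y": 4,"z": 0.5,"roll": 0,"claw": 75},{"x": -1.5,"y": 4,"z": 0,"roll": 0,"claw": 75},{"x": -1.5,"y": 4,"z": 0,"roll": 0,"claw": 75},{"x": -1.5,"y": 4,"z": 0,"roll": 0,"claw": 75},{"x": -1.5,"y": 4,"z": 0,"roll": 0,"claw": 75},{"x": -1,"y": 3,"z": 0,"roll": 0,"claw": 75},{"x": 0,"y": 0,"z": 0,"roll": 0,"claw": 75}]}}

```text
time_s: 10.35
ee_pos: [0.5588, -0.0446, 0.0237]
orientation: [[-0.504, 0.864, -0.001], [0.864, 0.504, -0.007], [-0.006, -0.004, -1.0]]
ft_force: [-2.0, -0.7, 1.2]
opening: 0.876
```

```bash
python3 - <<'E'
from h import *
show(82)
im=vision.camera("scene");cv2.imwrite("pics/s5.png",cv2.resize(im[150:240,195:305],(733,600),interpolation=cv2.INTER_CUBIC))
path([('A',10,-5,18,70),('A',16,-5,12,70),('A',18,-5,2,70)],[3,3,5],82)
E
```

```text
t 10.35 TCP [-34.3 -18.9] z 23.7 alpha 69.4 A [ 4.  -4.5] B [-72.7 -33.3] F [-2.  -0.7  1.2] op 0.876
0 [np.float64(-0.7), np.float64(1.8), np.float64(1.9), np.float64(0.003)]
1 [np.float64(-0.7), np.float64(1.8), np.float64(1.9), np.float64(0.003)]
2 [np.float64(-0.7), np.float64(1.8), np.float64(1.9), np.float64(0.003)]
3 [np.float64(-0.7), np.float64(1.9), np.float64(2.0), np.float64(0.0)]
4 [np.float64(-0.7), np.float64(1.9), np.float64(2.0), np.float64(0.0)]
5 [np.float64(-0.7), np.float64(1.9), np.float64(2.0), np.float64(0.0)]
6 [np.float64(-0.1), np.float64(0.4), np.float64(2.0), np.float64(0.0)]
7 [np.float64(-0.1), np.float64(0.4), np.float64(2.0), np.float64(0.0)]
8 [np.float64(-0.1), np.float64(0.4), np.float64(2.0), np.float64(0.0)]
9 [np.float64(-0.1), np.float64(0.4), np.float64(2.0), np.float64(0.0)]
10 [np.float64(-0.1), np.float64(0.4), np.float64(2.0), np.float64(0.0)]
max [0.7   1.9   2.    0.003]
```

View pics/s5.png

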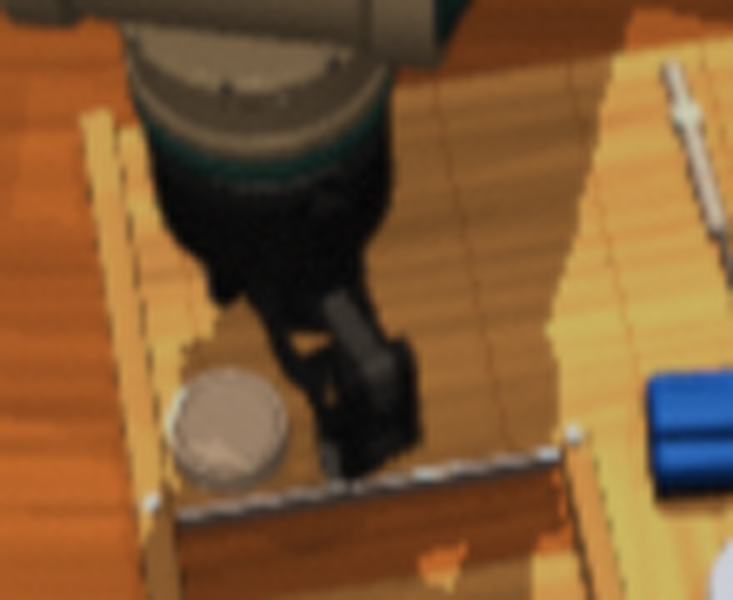

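{"method": "apply_moves", "body": {"plan": [{"x": -0.7,"y": 2,"z": 2,"roll": 0,"claw": 75},{"x": -0.7,"y": 2,"z": 2,"roll": 0,"claw": 75},{"x": -0.7,"y": 2,"z": 2,"roll": 0,"claw": 75},{"x": -0.7,"y": 2,"z": 2,"roll": 0,"claw": 75},{"x": -0.5,"y": 1.5,"z": 2,"roll": 0,"claw": 75},{"x": -0.5,"y": 1.5,"z": 2,"roll": 0,"claw": 75},{"x": 0,"y": 0,"z": 2,"roll": 0,"claw": 75},{"x": 0,"y": 0,"z": 0,"roll": 0,"claw": 75}]}}

```text
time_s: 11.07
ee_pos: [0.5738, -0.0421, 0.0111]
orientation: [[-0.504, 0.864, 0.006], [0.863, 0.504, -0.007], [-0.009, 0.002, -1.0]]
ft_force: [-2.2, -0.8, 2.2]
opening: 0.882
```

```bash
python3 - <<'E'
from h import *
show(82)
im=vision.camera("scene");cv2.imwrite("pics/s6.png",cv2.resize(im[150:240,195:305],(733,600),interpolation=cv2.INTER_CUBIC))
E
```

```text
t 11.07 TCP [-19.2 -18.9] z 11.1 alpha 69.4 A [19.2 -4.5] B [-57.6 -33.3] F [-2.2 -0.8  2.2] op 0.882
```

View pics/s6.png

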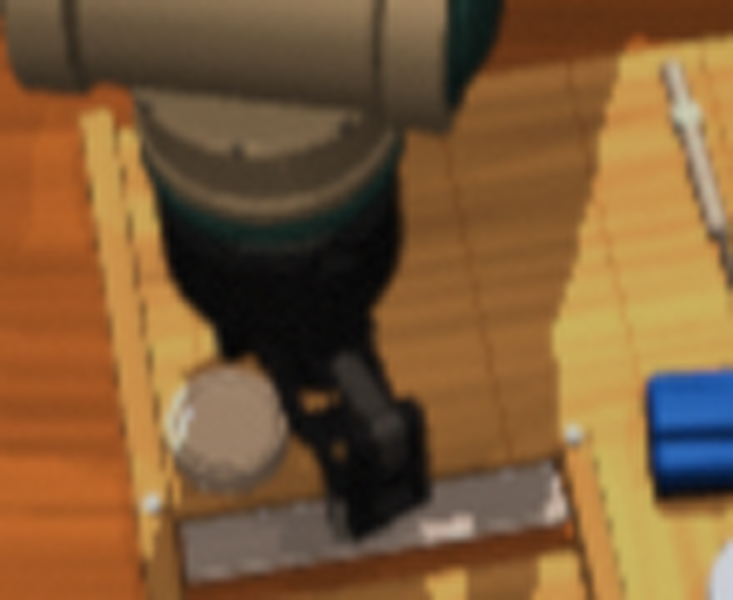

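{"method": "apply_moves", "body": {"plan": [{"x": 0.3,"y": -1,"z": 2,"roll": 0,"claw": 75},{"x": 0.3,"y": -1,"z": 2,"roll": 0,"claw": 75},{"x": 0,"y": 0,"z": 2,"roll": 0,"claw": 75},{"x": 0,"y": 0,"z": 2,"roll": 0,"claw": 75},{"x": 0,"y": 0,"z": 1,"roll": 0,"claw": 75},{"x": 0,"y": 0,"z": 0,"roll": 0,"claw": 75},{"x": 0,"y": 0,"z": 0,"roll": 0,"claw": 75},{"x": 0,"y": 0,"z": 0,"roll": 0,"claw": 75}]}}

```text
time_s: 11.78
ee_pos: [0.5748, -0.0423, 0.0041]
orientation: [[-0.504, 0.863, 0.016], [0.863, 0.505, -0.006], [-0.013, 0.01, -1.0]]
ft_force: [1.6, 1.4, 4.4]
opening: 0.875
```

```bash
python3 - <<'E'
from h import *
show(82)
im=vision.camera("scene");cv2.imwrite("pics/s7.png",cv2.resize(im[150:240,195:305],(733,600),interpolation=cv2.INTER_CUBIC))
E
```

```text
t 11.78 TCP [-18.2 -19.3] z 4.1 alpha 69.4 A [20.2 -4.9] B [-56.6 -33.7] F [1.6 1.4 4.4] op 0.875
```

View pics/s7.png

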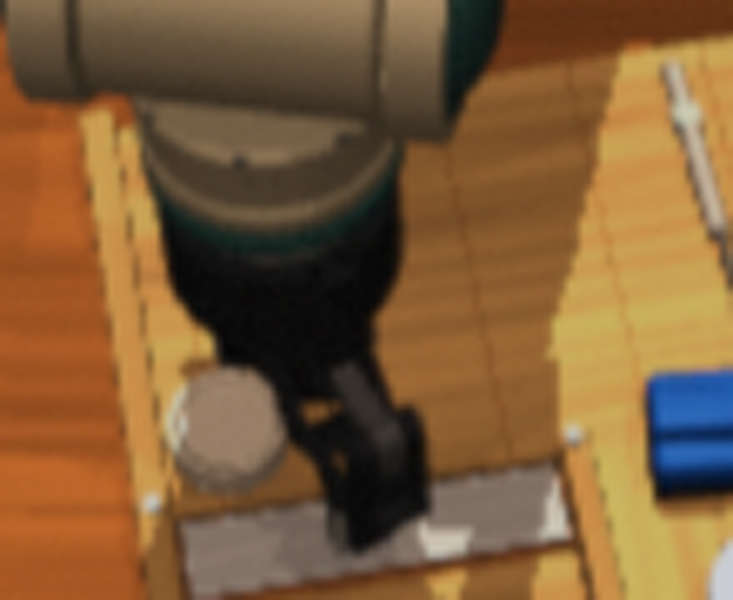

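{"method": "apply_moves", "body": {"plan": [{"x": 0.3,"y": -1,"z": 1.5,"roll": 0,"claw": 75},{"x": 0.3,"y": -1,"z": 1.5,"roll": 0,"claw": 75},{"x": 0.2,"y": -0.5,"z": 1.5,"roll": 0,"claw": 75},{"x": 0,"y": 0,"z": 1,"roll": 0,"claw": 75},{"x": 0,"y": 0,"z": 0.5,"roll": 0,"claw": 75},{"x": 0,"y": 0,"z": 0.5,"roll": 0,"claw": 75},{"x": 0,"y": 0,"z": 0.5,"roll": 0,"claw": 75},{"x": 0,"y": 0,"z": 0.5,"roll": 0,"claw": 75}]}}

```text
time_s: 12.5
ee_pos: [0.574, -0.0429, 0.0013]
orientation: [[-0.504, 0.863, 0.02], [0.863, 0.505, -0.006], [-0.016, 0.014, -1.0]]
ft_force: [-1.9, 1.4, 7.8]
opening: 0.878
```

```bash
python3 - <<'E'
from h import *
show(82);print(cur()[3]["orientation"][2].round(4))
E
```

```text
t 12.5 TCP [-19.1 -19.7] z 1.3 alpha 69.4 A [19.3 -5.3] B [-57.5 -34.1] F [-1.9  1.4  7.8] op 0.878
[-0.0157  0.014  -0.9998]
```

```bash
cat > push.py <<'E'
from h import *
import sys
# usage: push.py alpha_end Ax_end z_end [rows]
show(82);t,z,a,s=cur();a0=np.degrees(a);a1,ax1,z1=map(float,sys.argv[1:4]);n=int(sys.argv[4]) if len(sys.argv)>4 else 8
off=float(sys.argv[5]) if len(sys.argv)>5 else -42.5
ax0=(t+41*np.array([np.sin(a),np.cos(a)]))[0]
wps=[]
by0=(t-41*np.array([np.sin(a),np.cos(a)]))[1]
f0=lambda A:off-(3.5*np.cos(np.radians(A))-11*np.sin(np.radians(A)))
for i in range(1,n+1):
    f=i/n;A=a0+(a1-a0)*f;ar=np.radians(A);ax=ax0+(ax1-ax0)*f
    by=max(f0(A),-46)+(by0-f0(a0))*(1-f)
    wps.append(('C',ax-41*np.sin(ar),by+41*np.cos(ar),z+(z1-z)*f,A))
path(wps,[1]*n,82)
E
python3 push.py 60 20 0.8 8
```

```text
t 12.5 TCP [-19.1 -19.7] z 1.3 alpha 69.4 A [19.3 -5.3] B [-57.5 -34.1] F [-1.9  1.4  7.8] op 0.878
0 [np.float64(0.5), np.float64(0.6), np.float64(0.1), np.float64(-0.021)]
1 [np.float64(0.5), np.float64(0.6), np.float64(0.1), np.float64(-0.021)]
2 [np.float64(0.5), np.float64(0.7), np.float64(0.1), np.float64(-0.021)]
3 [np.float64(0.4), np.float64(0.7), np.float64(0.1), np.float64(-0.021)]
4 [np.float64(0.4), np.float64(0.7), np.float64(0.1), np.float64(-0.021)]
5 [np.float64(0.4), np.float64(0.7), np.float64(0.1), np.float64(-0.021)]
6 [np.float64(0.4), np.float64(0.7), np.float64(0.1), np.float64(-0.021)]
7 [np.float64(0.3), np.float64(0.8), np.float64(0.1), np.float64(-0.021)]
max [0.5   0.8   0.1   0.021]
```

{"method": "apply_moves", "body": {"plan": [{"x": 0.5,"y": 0.6,"z": 0.4,"roll": -0.021,"claw": 75},{"x": 0.5,"y": 0.6,"z": 0.4,"roll": -0.021,"claw": 75},{"x": 0.5,"y": 0.7,"z": 0.4,"roll": -0.021,"claw": 75},{"x": 0.4,"y": 0.7,"z": 0.4,"roll": -0.021,"claw": 75},{"x": 0.4,"y": 0.7,"z": 0.4,"roll": -0.021,"claw": 75},{"x": 0.4,"y": 0.7,"z": 0.4,"roll": -0.021,"claw": 75},{"x": 0.4,"y": 0.7,"z": 0.4,"roll": -0.021,"claw": 75},{"x": 0.3,"y": 0.8,"z": 0.4,"roll": -0.021,"claw": 75}]}}

```text
time_s: 13.17
ee_pos: [0.5763, -0.0427, 0.001]
orientation: [[-0.643, 0.766, 0.02], [0.766, 0.643, -0.016], [-0.025, 0.005, -1.0]]
ft_force: [-1.0, -2.7, 5.9]
opening: 0.882
```

```bash
python3 push.py 45 21 1 10;python3 - <<'E'
from h import *
print(cur()[3]["orientation"][2].round(4))
im=vision.camera("scene");cv2.imwrite("pics/s8.png",cv2.resize(im[150:240,195:305],(733,600),interpolation=cv2.INTER_CUBIC))
E
```

```text
t 13.17 TCP [-16.8 -20. ] z 1.0 alpha 59.7 A [18.6  0.7] B [-52.2 -40.7] F [-1.  -2.7  5.9] op 0.882
0 [np.float64(0.7), np.float64(1.3), np.float64(0.0), np.float64(-0.026)]
1 [np.float64(0.6), np.float64(1.3), np.float64(0.0), np.float64(-0.026)]
2 [np.float64(0.6), np.float64(1.4), np.float64(0.0), np.float64(-0.026)]
3 [np.float64(0.5), np.float64(1.4), np.float64(0.0), np.float64(-0.026)]
4 [np.float64(0.4), np.float64(1.4), np.float64(0.0), np.float64(-0.026)]
5 [np.float64(0.4), np.float64(1.4), np.float64(0.0), np.float64(-0.026)]
6 [np.float64(0.3), np.float64(1.4), np.float64(0.0), np.float64(-0.026)]
7 [np.float64(0.2), np.float64(1.4), np.float64(0.0), np.float64(-0.026)]
8 [np.float64(0.2), np.float64(1.4), np.float64(0.0), np.float64(-0.026)]
9 [np.float64(0.1), np.float64(1.5), np.float64(0.0), np.float64(-0.026)]
max [0.7   1.5   0.    0.026]
[-0.0247  0.0049 -0.9997]
```

View pics/s8.png

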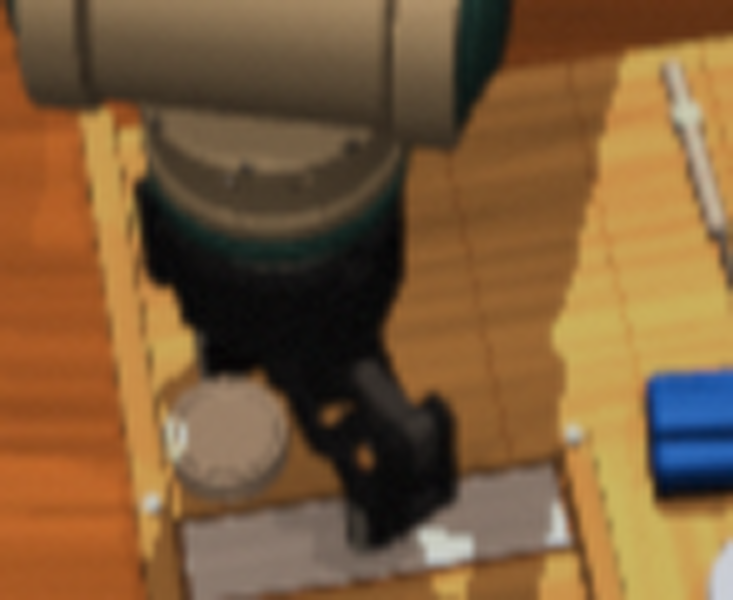

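{"method": "apply_moves", "body": {"plan": [{"x": 0.9,"y": 1.6,"z": 0.3,"roll": -0.026,"claw": 75},{"x": 0.9,"y": 1.6,"z": 0.3,"roll": -0.026,"claw": 75},{"x": 0.8,"y": 1.6,"z": 0.3,"roll": -0.026,"claw": 75},{"x": 0.8,"y": 1.6,"z": 0.3,"roll": -0.026,"claw": 75},{"x": 0.7,"y": 1.6,"z": 0.3,"roll": -0.026,"claw": 75},{"x": 0.6,"y": 1.6,"z": 0.3,"roll": -0.026,"claw": 75},{"x": 0.6,"y": 1.6,"z": 0.3,"roll": -0.026,"claw": 75},{"x": 0.5,"y": 1.6,"z": 0.3,"roll": -0.026,"claw": 75}]}}

```text
time_s: 13.88
ee_pos: [0.5816, -0.0388, 0.001]
orientation: [[-0.789, 0.614, 0.021], [0.613, 0.789, -0.031], [-0.035, -0.011, -0.999]]
ft_force: [0.0, -3.9, 5.7]
opening: 0.882
```

```bash
python3 push.py 36 22 1 8;python3 - <<'E'
from h import *
print(cur()[3]["orientation"][2].round(4))
im=vision.camera("scene");cv2.imwrite("pics/s9.png",cv2.resize(im[150:240,195:305],(733,600),interpolation=cv2.INTER_CUBIC))
E
```

```text
t 13.88 TCP [-10.9 -17. ] z 1.0 alpha 47.6 A [19.3 10.6] B [-41.2 -44.7] F [ 0.  -3.9  5.7] op 0.882
0 [np.float64(0.4), np.float64(1.8), np.float64(-0.0), np.float64(-0.025)]
1 [np.float64(0.3), np.float64(1.8), np.float64(-0.0), np.float64(-0.025)]
2 [np.float64(0.3), np.float64(1.8), np.float64(-0.0), np.float64(-0.025)]
3 [np.float64(0.2), np.float64(1.8), np.float64(-0.0), np.float64(-0.025)]
4 [np.float64(0.1), np.float64(1.8), np.float64(-0.0), np.float64(-0.025)]
5 [np.float64(0.0), np.float64(1.8), np.float64(-0.0), np.float64(-0.025)]
6 [np.float64(-0.0), np.float64(1.8), np.float64(-0.0), np.float64(-0.025)]
7 [np.float64(-0.1), np.float64(1.8), np.float64(-0.0), np.float64(-0.025)]
max [0.4   1.8   0.    0.025]
[-0.0354 -0.0111 -0.9993]
```

View pics/s9.png

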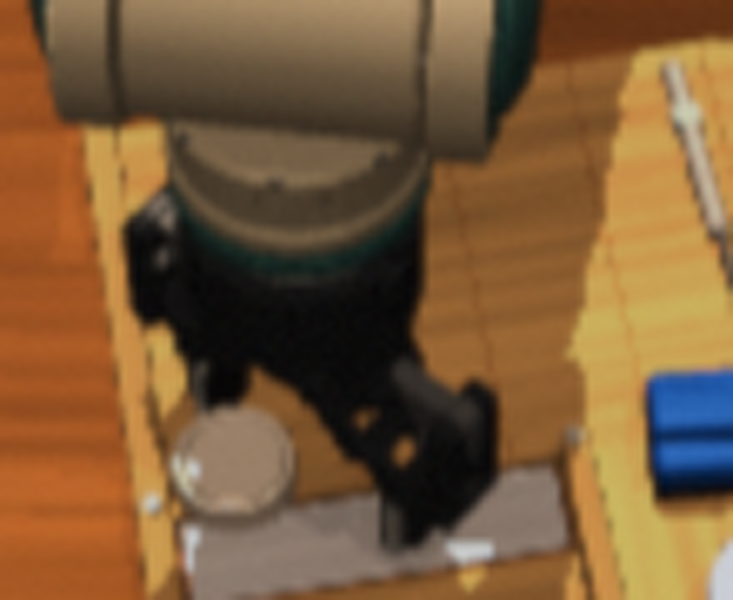

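{"method": "apply_moves", "body": {"plan": [{"x": 2,"y": 0.8,"z": 0.1,"roll": 0,"claw": 75},{"x": 2,"y": 1.2,"z": 0.1,"roll": 0,"claw": 75},{"x": 2,"y": 1.2,"z": 0.1,"roll": 0,"claw": 75},{"x": 2,"y": 1.2,"z": 0.1,"roll": 0,"claw": 75},{"x": 2,"y": 1.2,"z": 0.1,"roll": 0,"claw": 75},{"x": 1,"y": 0.5,"z": 0.1,"roll": 0,"claw": 75},{"x": 0,"y": 0,"z": 0.1,"roll": 0,"claw": 75},{"x": 0,"y": 0,"z": 0.1,"roll": 0,"claw": 75}]}}

```text
time_s: 14.6
ee_pos: [0.5786, -0.0332, 0.0021]
orientation: [[-0.787, 0.616, 0.028], [0.615, 0.787, -0.04], [-0.047, -0.015, -0.999]]
ft_force: [0.3, -0.0, 5.4]
opening: 0.88
```

```bash
python3 push.py 38 22 1 8;python3 - <<'E'
from h import *
print(cur()[3]["orientation"][2].round(4))
im=vision.camera("scene");cv2.imwrite("pics/s10.png",cv2.resize(im[150:240,195:305],(733,600),interpolation=cv2.INTER_CUBIC))
E
```

```text
t 14.6 TCP [-12.9 -11. ] z 2.1 alpha 47.8 A [17.5 16.5] B [-43.3 -38.6] F [ 0.3 -0.   5.4] op 0.88
0 [np.float64(-0.3), np.float64(1.3), np.float64(0.1), np.float64(-0.021)]
1 [np.float64(-0.3), np.float64(1.3), np.float64(0.1), np.float64(-0.021)]
2 [np.float64(-0.4), np.float64(1.3), np.float64(0.1), np.float64(-0.021)]
3 [np.float64(-0.4), np.float64(1.3), np.float64(0.1), np.float64(-0.021)]
4 [np.float64(-0.5), np.float64(1.3), np.float64(0.1), np.float64(-0.021)]
5 [np.float64(-0.5), np.float64(1.2), np.float64(0.1), np.float64(-0.021)]
6 [np.float64(-0.6), np.float64(1.2), np.float64(0.1), np.float64(-0.021)]
7 [np.float64(-0.6), np.float64(1.2), np.float64(0.1), np.float64(-0.021)]
max [0.6   1.3   0.1   0.021]
[-0.0468 -0.0147 -0.9988]
```

View pics/s10.png

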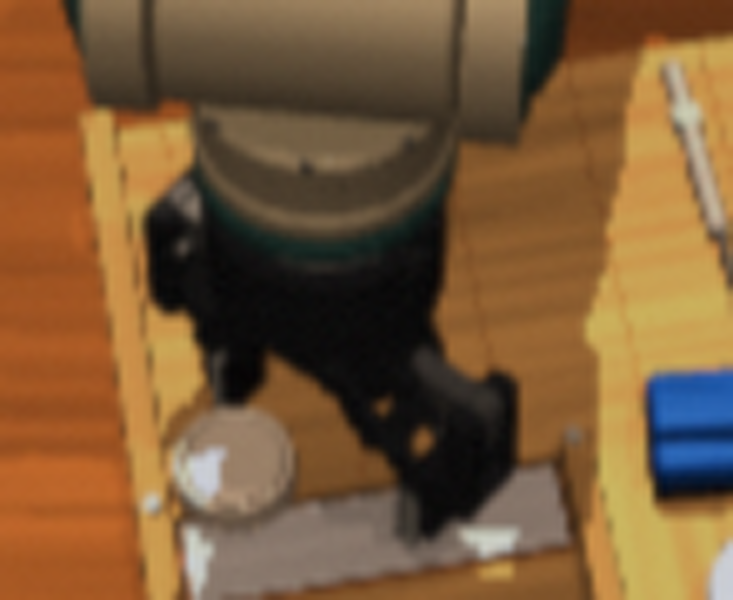

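{"method": "apply_moves", "body": {"plan": [{"x": 0.3,"y": 1.9,"z": 0.3,"roll": -0.022,"claw": 75},{"x": 0.3,"y": 1.9,"z": 0.3,"roll": -0.022,"claw": 75},{"x": 0.3,"y": 1.9,"z": 0.3,"roll": -0.022,"claw": 75},{"x": 0.2,"y": 1.9,"z": 0.3,"roll": -0.022,"claw": 75},{"x": 0.2,"y": 1.9,"z": 0.3,"roll": -0.022,"claw": 75},{"x": 0.2,"y": 1.8,"z": 0.2,"roll": -0.022,"claw": 75},{"x": 0.1,"y": 1.8,"z": 0.2,"roll": -0.022,"claw": 75},{"x": 0.1,"y": 1.8,"z": 0.2,"roll": -0.022,"claw": 75}]}}

```text
time_s: 15.32
ee_pos: [0.5853, -0.0255, 0.0016]
orientation: [[-0.885, 0.466, 0.027], [0.464, 0.884, -0.051], [-0.048, -0.032, -0.998]]
ft_force: [-0.9, -4.3, 6.2]
opening: 0.876
```

```bash
python3 push.py 28 23 1 8;python3 - <<'E'
from h import *
print(cur()[3]["orientation"][2].round(4))
im=vision.camera("scene");cv2.imwrite("pics/s11.png",cv2.resize(im[150:240,195:305],(733,600),interpolation=cv2.INTER_CUBIC))
E
```

```text
t 15.32 TCP [-5.1 -4.5] z 1.6 alpha 37.5 A [19.9 28. ] B [-30.  -37.1] F [-0.9 -4.3  6.2] op 0.876
0 [np.float64(-0.8), np.float64(0.7), np.float64(0.1), np.float64(-0.021)]
1 [np.float64(-0.8), np.float64(0.7), np.float64(0.1), np.float64(-0.021)]
2 [np.float64(-0.9), np.float64(0.7), np.float64(0.1), np.float64(-0.021)]
3 [np.float64(-0.9), np.float64(0.7), np.float64(0.1), np.float64(-0.021)]
4 [np.float64(-0.9), np.float64(0.6), np.float64(0.1), np.float64(-0.021)]
5 [np.float64(-0.9), np.float64(0.6), np.float64(0.1), np.float64(-0.021)]
6 [np.float64(-1.0), np.float64(0.6), np.float64(0.1), np.float64(-0.021)]
7 [np.float64(-1.0), np.float64(0.5), np.float64(0.1), np.float64(-0.021)]
max [1.    0.7   0.1   0.021]
[-0.0476 -0.0323 -0.9983]
```

View pics/s11.png

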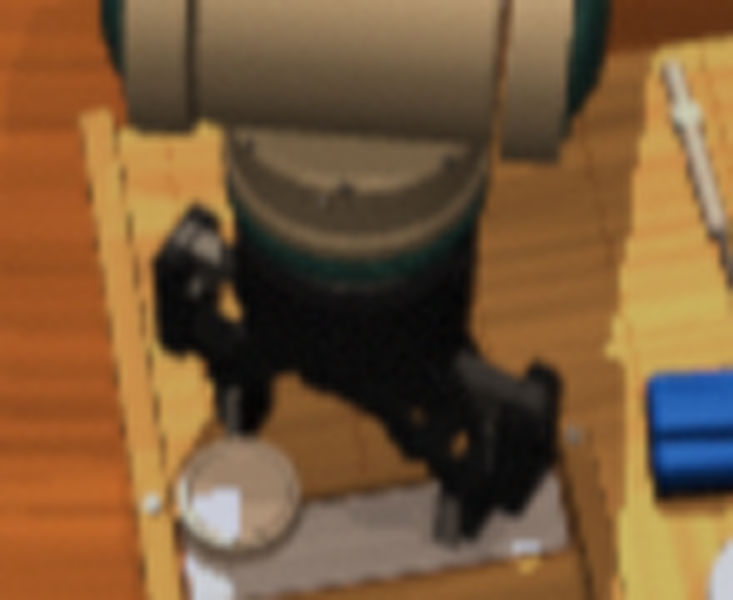

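{"method": "apply_moves", "body": {"plan": [{"x": -0.7,"y": 1,"z": 0.3,"roll": -0.022,"claw": 75},{"x": -0.7,"y": 1,"z": 0.3,"roll": -0.022,"claw": 75},{"x": -0.8,"y": 1,"z": 0.3,"roll": -0.022,"claw": 75},{"x": -0.8,"y": 1,"z": 0.3,"roll": -0.022,"claw": 75},{"x": -0.9,"y": 1,"z": 0.3,"roll": -0.022,"claw": 75},{"x": -0.9,"y": 1,"z": 0.3,"roll": -0.022,"claw": 75},{"x": -1,"y": 1,"z": 0.3,"roll": -0.022,"claw": 75},{"x": -1,"y": 1,"z": 0.3,"roll": -0.022,"claw": 75}]}}

```text
time_s: 16.03
ee_pos: [0.5938, -0.0245, 0.0021]
orientation: [[-0.955, 0.296, 0.024], [0.294, 0.954, -0.057], [-0.04, -0.048, -0.998]]
ft_force: [-1.7, -3.1, 8.3]
opening: 0.879
```

```bash
python3 push.py 16 25 0.8 9;python3 - <<'E'
from h import *
print(cur()[3]["orientation"][2].round(4))
im=vision.camera("scene");cv2.imwrite("pics/s12.png",cv2.resize(im[150:240,195:305],(733,600),interpolation=cv2.INTER_CUBIC))
E
```

```text
t 16.03 TCP [ 3.6 -5. ] z 2.1 alpha 27.0 A [22.2 31.6] B [-15.  -41.5] F [-1.7 -3.1  8.3] op 0.879
0 [np.float64(-0.9), np.float64(0.7), np.float64(0.1), np.float64(-0.021)]
1 [np.float64(-0.9), np.float64(0.7), np.float64(0.1), np.float64(-0.021)]
2 [np.float64(-0.9), np.float64(0.7), np.float64(0.1), np.float64(-0.021)]
3 [np.float64(-1.0), np.float64(0.6), np.float64(0.1), np.float64(-0.021)]
4 [np.float64(-1.0), np.float64(0.6), np.float64(0.1), np.float64(-0.021)]
5 [np.float64(-1.0), np.float64(0.5), np.float64(0.1), np.float64(-0.021)]
6 [np.float64(-1.0), np.float64(0.5), np.float64(0.1), np.float64(-0.021)]
7 [np.float64(-1.1), np.float64(0.5), np.float64(0.1), np.float64(-0.021)]
8 [np.float64(-1.1), np.float64(0.4), np.float64(0.1), np.float64(-0.021)]
max [1.1   0.7   0.1   0.021]
[-0.0399 -0.0478 -0.9981]
```

View pics/s12.png

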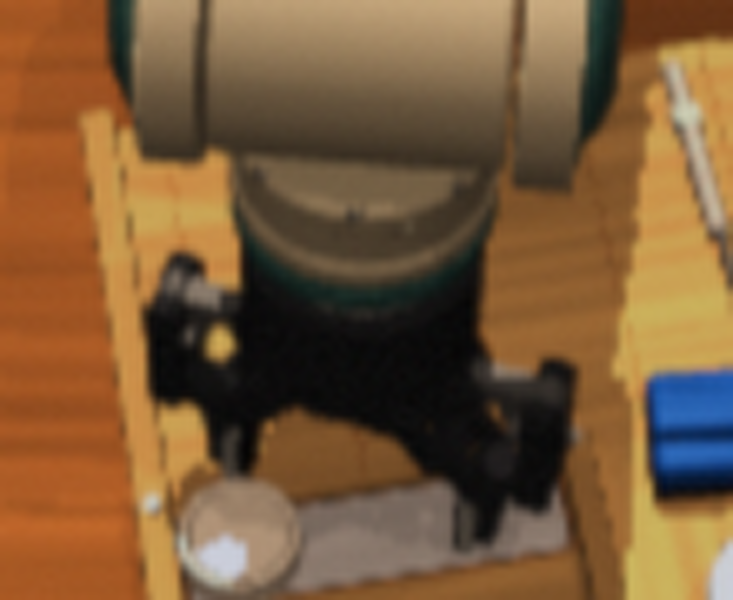

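{"method": "apply_moves", "body": {"plan": [{"x": -1,"y": 0.9,"z": 0.3,"roll": -0.023,"claw": 75},{"x": -1,"y": 0.9,"z": 0.3,"roll": -0.023,"claw": 75},{"x": -1,"y": 0.9,"z": 0.3,"roll": -0.023,"claw": 75},{"x": -1,"y": 0.8,"z": 0.3,"roll": -0.023,"claw": 75},{"x": -1.1,"y": 0.8,"z": 0.3,"roll": -0.023,"claw": 75},{"x": -1.1,"y": 0.7,"z": 0.3,"roll": -0.023,"claw": 75},{"x": -1.1,"y": 0.7,"z": 0.3,"roll": -0.023,"claw": 75},{"x": -1.1,"y": 0.7,"z": 0.3,"roll": -0.023,"claw": 75}]}}

```text
time_s: 16.75
ee_pos: [0.6028, -0.0228, 0.0026]
orientation: [[-0.994, 0.108, 0.021], [0.106, 0.992, -0.062], [-0.028, -0.06, -0.998]]
ft_force: [-0.9, -1.6, 7.1]
opening: 0.877
```

```bash
python3 push.py 5 27 0.8 8;python3 - <<'E'
from h import *
print(cur()[3]["orientation"][2].round(4))
im=vision.camera("scene");cv2.imwrite("pics/s13.png",cv2.resize(im[150:240,195:305],(733,600),interpolation=cv2.INTER_CUBIC))
E
```

```text
t 16.75 TCP [12.6 -4.8] z 2.6 alpha 15.9 A [23.9 34.6] B [  1.4 -44.2] F [-0.9 -1.6  7.1] op 0.877
0 [np.float64(-1.2), np.float64(0.5), np.float64(0.2), np.float64(-0.024)]
1 [np.float64(-1.3), np.float64(0.5), np.float64(0.2), np.float64(-0.024)]
2 [np.float64(-1.3), np.float64(0.4), np.float64(0.2), np.float64(-0.024)]
3 [np.float64(-1.3), np.float64(0.4), np.float64(0.2), np.float64(-0.024)]
4 [np.float64(-1.3), np.float64(0.3), np.float64(0.2), np.float64(-0.024)]
5 [np.float64(-1.3), np.float64(0.3), np.float64(0.2), np.float64(-0.024)]
6 [np.float64(-1.3), np.float64(0.2), np.float64(0.2), np.float64(-0.024)]
7 [np.float64(-1.4), np.float64(0.2), np.float64(0.2), np.float64(-0.024)]
max [1.4   0.5   0.2   0.024]
[-0.0276 -0.0597 -0.9978]
```

View pics/s13.png

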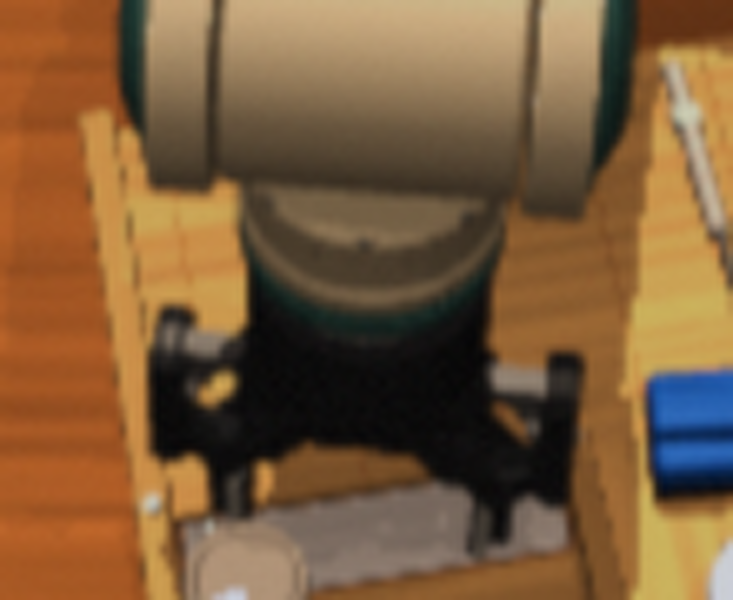

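{"method": "apply_moves", "body": {"plan": [{"x": -1.4,"y": 0.6,"z": 0.3,"roll": -0.024,"claw": 75},{"x": -1.4,"y": 0.6,"z": 0.3,"roll": -0.024,"claw": 75},{"x": -1.4,"y": 0.5,"z": 0.3,"roll": -0.024,"claw": 75},{"x": -1.5,"y": 0.5,"z": 0.3,"roll": -0.024,"claw": 75},{"x": -1.5,"y": 0.4,"z": 0.3,"roll": -0.024,"claw": 75},{"x": -1.5,"y": 0.3,"z": 0.3,"roll": -0.024,"claw": 75},{"x": -1.5,"y": 0.2,"z": 0.3,"roll": -0.024,"claw": 75},{"x": -1.5,"y": 0.2,"z": 0.3,"roll": -0.024,"claw": 75}]}}

```text
time_s: 17.47
ee_pos: [0.6128, -0.0207, 0.0027]
orientation: [[-0.995, -0.094, 0.015], [-0.095, 0.993, -0.064], [-0.009, -0.065, -0.998]]
ft_force: [-0.6, -1.8, 6.9]
opening: 0.876
```

```bash
python3 push.py -4 29 0.8 8;python3 - <<'E'
from h import *
print(cur()[3]["orientation"][2].round(4))
im=vision.camera("scene");cv2.imwrite("pics/s14.png",cv2.resize(im[190:280,195:305],(733,600),interpolation=cv2.INTER_CUBIC))
E
```

```text
t 17.47 TCP [22.9 -4.4] z 2.7 alpha 4.3 A [26.  36.5] B [ 19.8 -45.3] F [-0.6 -1.8  6.9] op 0.876
0 [np.float64(-1.1), np.float64(-0.1), np.float64(0.2), np.float64(-0.018)]
1 [np.float64(-1.1), np.float64(-0.1), np.float64(0.2), np.float64(-0.018)]
2 [np.float64(-1.1), np.float64(-0.1), np.float64(0.2), np.float64(-0.018)]
3 [np.float64(-1.1), np.float64(-0.2), np.float64(0.2), np.float64(-0.018)]
4 [np.float64(-1.1), np.float64(-0.0), np.float64(0.2), np.float64(-0.018)]
5 [np.float64(-1.1), np.float64(-0.0), np.float64(0.2), np.float64(-0.018)]
6 [np.float64(-1.1), np.float64(-0.1), np.float64(0.2), np.float64(-0.018)]
7 [np.float64(-1.1), np.float64(-0.1), np.float64(0.2), np.float64(-0.018)]
max [1.1   0.2   0.2   0.018]
[-0.0085 -0.0654 -0.9978]
```

View pics/s14.png

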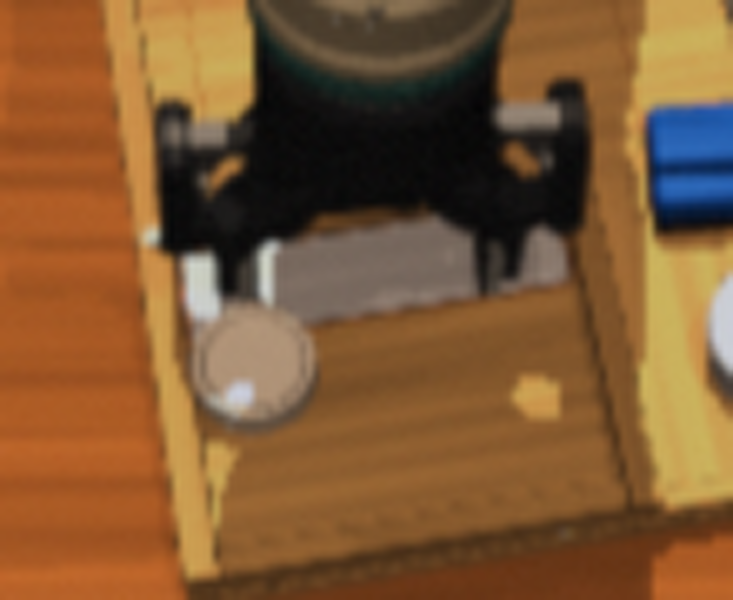

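{"method": "apply_moves", "body": {"plan": [{"x": -1.4,"y": 0,"z": 0.3,"roll": -0.018,"claw": 75},{"x": -1.4,"y": 0,"z": 0.3,"roll": -0.018,"claw": 75},{"x": -1.4,"y": 0,"z": 0.3,"roll": -0.018,"claw": 75},{"x": -1.4,"y": 0,"z": 0.3,"roll": -0.018,"claw": 75},{"x": -1.4,"y": 0,"z": 0.3,"roll": -0.018,"claw": 75},{"x": -1.4,"y": 0,"z": 0.3,"roll": -0.018,"claw": 75},{"x": -1.4,"y": 0,"z": 0.3,"roll": -0.018,"claw": 75},{"x": -1,"y": 0,"z": 0.3,"roll": -0.01,"claw": 75}]}}

```text
time_s: 18.18
ee_pos: [0.6202, -0.0188, 0.0026]
orientation: [[-0.971, -0.238, 0.004], [-0.238, 0.969, -0.065], [0.011, -0.064, -0.998]]
ft_force: [-2.3, -2.3, 8.1]
opening: 0.879
```

```bash
python3 - <<'E'
from h import *
show(82)
print(cur()[3]["orientation"][2].round(4))
im=vision.camera("scene");cv2.imwrite("pics/s15.png",cv2.resize(im[190:280,195:305],(733,600),interpolation=cv2.INTER_CUBIC))
E
```

```text
t 18.18 TCP [30.5 -3.8] z 2.6 alpha -4.1 A [27.6 37.1] B [ 33.4 -44.7] F [-2.3 -2.3  8.1] op 0.879
[ 0.0114 -0.0636 -0.9979]
```

View pics/s15.png

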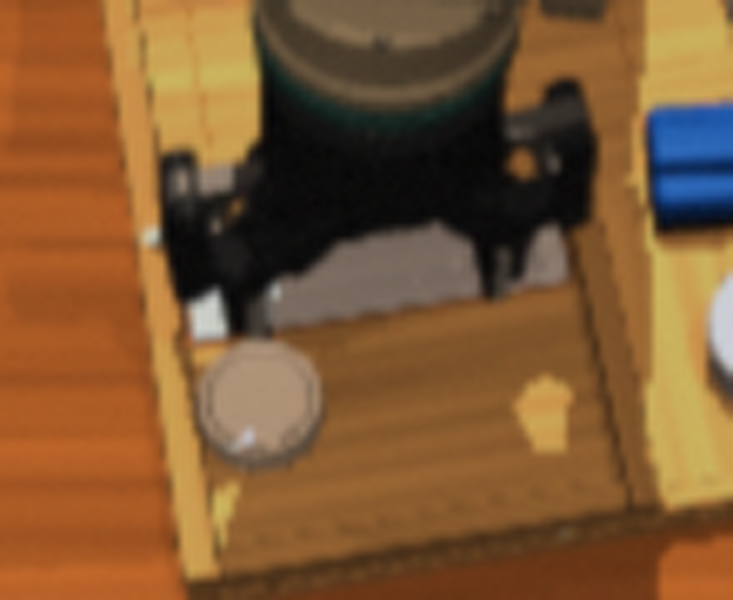

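{"method": "apply_moves", "body": {"plan": [{"x": 1.5,"y": 0,"z": 0.3,"roll": 0,"claw": 75},{"x": 1.5,"y": 0,"z": 0.3,"roll": 0,"claw": 75},{"x": 1.5,"y": 0,"z": 0.3,"roll": 0,"claw": 75},{"x": 1,"y": 0,"z": 0.3,"roll": 0,"claw": 75},{"x": 0,"y": 0,"z": 0.3,"roll": 0,"claw": 75},{"x": 0,"y": 0,"z": 0.3,"roll": 0,"claw": 75},{"x": 0,"y": 0,"z": 0.3,"roll": 0,"claw": 75},{"x": 0,"y": 0,"z": 0.3,"roll": 0,"claw": 75}]}}

```text
time_s: 18.9
ee_pos: [0.6167, -0.0191, 0.0027]
orientation: [[-0.971, -0.238, 0.011], [-0.239, 0.969, -0.063], [0.005, -0.064, -0.998]]
ft_force: [1.5, 0.4, 7.3]
opening: 0.881
```

```bash
python3 - <<'E'
from h import *
show(82)
im=vision.camera("scene");cv2.imwrite("pics/s16.png",cv2.resize(im[190:280,195:305],(733,600),interpolation=cv2.INTER_CUBIC))
E
```

```text
t 18.9 TCP [27.  -3.5] z 2.7 alpha -4.1 A [24.  37.4] B [ 29.9 -44.4] F [1.5 0.4 7.3] op 0.881
```

View pics/s16.png

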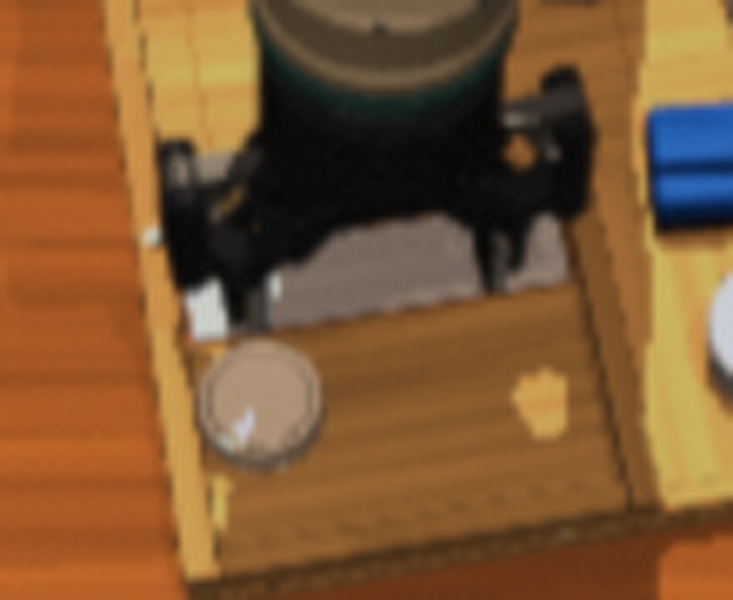

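The disk stayed put at (262,403), behind the flap edge and clear of the finger. Now I lift.

{"method": "apply_moves", "body": {"plan": [{"x": 0,"y": 0,"z": -6,"roll": 0,"claw": 75},{"x": 0,"y": 0,"z": -10,"roll": 0,"claw": 75},{"x": 0,"y": 0,"z": -12,"roll": 0,"claw": 75},{"x": 0,"y": 0,"z": -12,"roll": 0,"claw": 75},{"x": 0,"y": 0,"z": -12,"roll": 0,"claw": 75},{"x": 0,"y": 0,"z": -12,"roll": 0,"claw": 75},{"x": 0,"y": 0,"z": -12,"roll": 0,"claw": 75},{"x": 0,"y": 0,"z": -12,"roll": 0,"claw": 75}]}}

```text
time_s: 19.62
ee_pos: [0.6104, -0.0126, 0.0922]
orientation: [[-0.971, -0.24, -0.006], [-0.239, 0.969, -0.062], [0.021, -0.059, -0.998]]
ft_force: [0.5, -0.1, 1.2]
opening: 0.88
```

{"method": "apply_moves", "body": {"plan": [{"x": 5,"y": 0,"z": -15,"roll": 0,"claw": 75},{"x": 15,"y": 0,"z": -10,"roll": 0,"claw": 75},{"x": 20,"y": 0,"z": -10,"roll": 0,"claw": 75},{"x": 20,"y": 0,"z": -10,"roll": 0,"claw": 75},{"x": 20,"y": 0,"z": -10,"roll": 0,"claw": 75},{"x": 20,"y": 0,"z": -10,"roll": 0,"claw": 75},{"x": 20,"y": 0,"z": 0,"roll": 0,"claw": 75},{"x": 10,"y": 0,"z": 0,"roll": 0,"claw": 75}]}}

```text
time_s: 20.28
ee_pos: [0.4824, -0.0395, 0.1742]
orientation: [[-0.97, -0.241, 0.006], [-0.241, 0.968, -0.063], [0.009, -0.063, -0.998]]
ft_force: [-1.3, 0.5, -0.5]
opening: 0.878
```

```bash
python3 look.py end
```

```text
t 20.38 TCP [-108.1   -1.1] z 174.5 alpha -4.2 A [-111.4   43.3] B [-104.8  -45.4] F [ 0.1  1.2 -0.3] op 0.878
```

View pics/l_end.png

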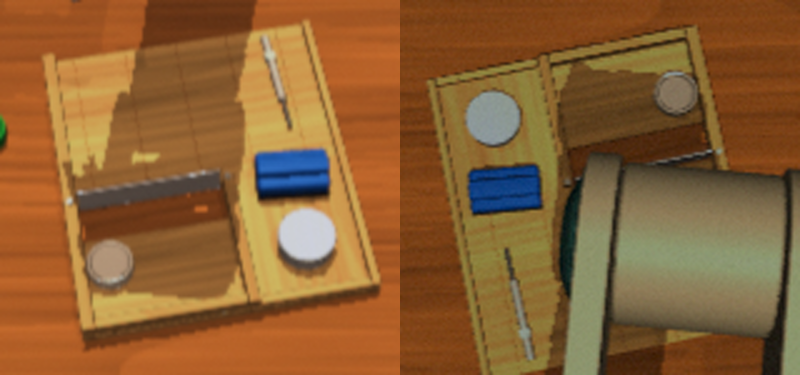

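```bash
python3 - <<'E'
from h import *
print(W2T(onz("top",(200+276/2.5,145+92/2.5),.0245)), monitor.read_state()["joint_velocities"].round(3))
a=cv2.imread("pics/scene0.png").astype(int);b=cv2.imread("pics/scene_end.png")
bot.sign_off()
E
```

```text
[ 63.77323981 -46.53338669] [ 0.011  0.056 -0.034  0.006 -0.019  0.01 ]
the job is handed in; nothing more can be done
```

The palette disk is lying flat inside the bay with the flap shut behind it, and I've handed the job in at about 20 s of the 54 s allowed.

- **What I did:** I slid the disk about 15 mm closer to the flap on the open deck. One fingertip then laid the flap down while the disk was still outside. With that finger holding the flap down, I turned the wrist so the other finger slid the disk along the rail, over the flap and into the bay. I backed off 4 mm and lifted away, and the flap sprang shut.
- **Last checks:** The final top picture puts the disk's centre at about tray x 64, y -46.5 mm. Its back edge is at x ≈ 43, clear of the flap's 0–32 mm sweep. Both final pictures show the flap upright, the disk flat, and the tin, block and scribe where they were. The highest wrist force in any reading was about 8 N.
- **What disagreed:** The two cameras differed by about 2 px, so heights measured from both came out 7–10 mm low. I therefore worked from the given heights and the force when the fingers touched the deck. The tool also tilted by up to about 0.065 rad while pressing. The holding finger stayed low and on the flap throughout.
- **Not checked:** I judged the bystanders on the tray by eye only. The bowl, jar, brush and mug on the table were outside the final pictures I viewed.

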